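# Check a batten on a sloping panel with a try square

### The job

Take the sanding block off the sloping panel and set it down flat on the bench, same way up. Then check the batten with the try square: lay the square on the sloping board so that its blade lies flat on the panel pointing down the slope, the inner face of its wooden stock is flush along the panel's upper edge, and the outer long edge of its blade is flush against the side of the batten. Let go of it there, and do not disturb the tape measure or the jar of screws.

Things in the scene. Friction and masses are not known exactly. Their poses are not given: they have to be found in the camera images.
- slope_board: Dark wooden board on legs, fixed; its flat top, 200 wide, 205 mm long, rises at 25 degrees away from the robot. Origin on the bench under it; x level, the way the slope rises, y left, z up. Low edge of the top face at x = -90, z = 18 mm; upper end at x = 96, z = 105. A 12 mm thick toe strip at the low edge stands 4 mm proud. 54 mm of the top is bare above the panel.
- panel: Flat pale wooden panel, fixed on the slope: 150 mm up the slope (x), 190 mm wide (y), 7 mm thick (z). Origin at the centre of its underside, which lies on the board's top face; x points up the slope, y level to the left, z square off the slope. Its upper edge is the plane x = +75 mm.
- batten: Straight wooden batten with two screws, fixed on the left half of the panel: 150 mm up the slope (x, ends level with the panel's), 28 mm wide (y), 18 mm high (z). Origin at the centre of its underside, on the panel's top face; axes parallel to the panel's. The blade must touch its right side, the plane y = -14 mm.
- sanding_block: Cork sanding block, 64 (x) x 113 (y) x 32 mm (z), 0.09 kg, loose, lying on the panel just right of the batten, its long side roughly across the slope. Origin at the centre of its underside, z up out of its top. It can be gripped across its 64 mm width. Friction holds it on the slope.
- try_square: Try square lying flat on the bench, 190 x 116 mm, 0.19 kg, mostly stock. Dark wooden stock x -95..-69, y -57..58, z 0..18 mm: grip it across its 26 mm. Steel blade x -69..95, y -55..-33, z 8..10 mm (8 mm above what the stock lies on). Origin mid outline, on the underside; x along the blade, z up. In place: x down the slope, y to the right, stock on the bare board above the panel.
- stock_near (a point): Point on the inner face of the square's stock near the blade: (-69.25, -50, 4) mm in the square's frame.
- stock_far (a point): Point on the inner face of the square's stock near its free end: (-69.25, +50, 4) mm in the square's frame.
- blade_root (a point): Point on the outer long edge of the square's blade, at its underside, near the stock: (-50, -54.75, 8) mm in the square's frame.
- tape_measure: Tape measure standing on the bench, 38 (x) x 97 (y) x 66 mm (z), to be left alone. Origin at the centre of its underside.
- screw_jar: Jar of screws, 68 mm across, 84 mm high, to be left alone. Origin at the centre of its underside.
- bench_vice: Blue-grey bench vice, fixed, left of the slope, 151 mm high. It and its bar fill x 440 to 630, y 80 to 390 mm of the bench, measured from the robot's base (x ahead, y left). Origin at the underside of its body, at about x 530, y 194.
- tool_box: Closed red steel tool box, fixed, right of the slope, 177 mm high over its handle. It fills x 300 to 660, y -430 to -250 mm of the bench, measured from the robot's base. Origin at the centre of its underside.

How it is judged:
On the way, in this order (a step that is already met when the one before it is completed fails the run):
1. the sanding block lies flat on the bench, same way up (height (world z) of sanding_block below 0.006 m and angle between sanding_block's own z axis and vertical below 0.12 rad and linear speed of sanding_block below 0.02 m/s), for 0.2 s.
2. the square lies on the panel, flush with its upper edge and the batten (x of stock_near in the frame of panel between 0.0725 and 0.0775 m and x of stock_far in the frame of panel between 0.0725 and 0.0775 m and y of blade_root in the frame of batten between -0.0165 and -0.0115 m and z of blade_root in the frame of panel between 0.005 and 0.0115 m and angle between the x axis of try_square and the x axis of panel, either way round below 0.03 rad and linear speed of try_square below 0.01 m/s), for 0.2 s.
At the end, for the whole second after the job is handed in: Block flat and still on the bench, same way up. Square at rest: stock's inner face within 2.5 mm of the panel's upper edge, blade's outer edge within 2.5 mm of the batten, x axes within 0.03 rad, blade flat on the panel (underside at most 4.5 mm over it) (all of step 1 and all of step 2); the robot touches nothing.
It fails at once if the tape measure was moved by more than 25 mm (distance of tape_measure from where it was at the start of the episode above 0.025 m).
It fails at once if the screw jar was moved by more than 25 mm (distance of screw_jar from where it was at the start of the episode above 0.025 m).
It also fails if it takes over 51 s, if anything falls off the work surface, if the arm or the gripper's body presses on something with over 40 N, if the wrist force passes 120 N, or if a joint passes its speed limit or range.

### The arm

A 7-joint arm with a two-finger parallel gripper is mounted at the origin on the work surface; the furniture and walls round the work are solid. World frame = base frame: x ahead of the robot, y to its left, z up, the work surface at z = 0. Lengths are in m, angles in rad, forces in N, time in s.
With the tool pointing down it reaches from about 0.4 to 0.85 m from the base axis. Payload 10.4 kg.
Tool frame: the origin (TCP) lies midway between the tips of the shut fingers; the grasp point (between the pads) lies manip.grip_depth behind it (manip.grip_depth is the distance from the TCP to the grasp point, in m); z points along the fingers, x is the direction in which the jaws open and shut, and the axes are right-handed (so a half turn about z gives the same grasp; the last joint's range is limited). The gripper opens to 85 mm and grips with 20 to 120 N. Pads are 22 mm wide; open, the fingers measure 114 mm over their backs; the gripper's body (76 mm by 85 mm) begins 54 mm behind the grasp point. The pads swing forward as they close: fully open they stand 13 mm farther back than shut.
Start: joints at [1.083, 0.332, -0.065, 1.46, 0.022, 1.35, -0.088], TCP at [0.28, -0.559, 0.231] pointing down, gripper open.
Joint ranges: [-2.6, 2.6], [-0.5, 2.12], [-1.47, 1.34], [0.16, 2.42], [-1.27, 4.41], [0.06, 2.06], [-2.6, 2.6]. Speed limits (rad/s): [2.22, 2.22, 2.79, 2.79, 3.14, 3.14, 3.14].

### API

Orientations are given as a unit quaternion [x, y, z, w].
In Python, from workcell import manip gives the robot as it stands. The module is installed in compiled form; this text tells all that it offers.
- The arm moves only by the tool send_rows, never from a script. Its argument "steps" is a list of rows, each a list of 2 entries, a list of its own where there are three numbers: the shift along the tool's x, y, z in m, then the turn about the tool's z in rad. In form: [[[x, y, z], spin], ...]. A call has exactly 8 rows; each row is the pose to reach, as a shift and turn from the pose commanded when the call began, along the tool's axes at that moment; what a row does not reach only later rows make up. A row lasts 1/8 s, in which the tool goes at most 62.5 mm and 10.7 degrees, less where a joint would pass 70% of its speed; a pose out of reach is approached as far as the arm can. A call with a gripper value outside its range is refused whole. "hand" is the opening, from 0 (shut) to 1 (fully open), set as the call begins (left out, the last holds). The fingers move at their own pace and stop on an object; "force" is the grip in N (left out, the last holds). Time passes only in rows, so rows that repeat a pose let the fingers close, or fill a call up. It gives the time, the measured TCP pose, the force and the opening at its end, in the units of the state.
- manip.get_obs(): the state, without advancing time (a new reading comes with each control period).
- manip.camera(name): name is "scene" or "top"; returns (picture, depth): 480x640x3 uint8, red, green, blue; 480x640 float32, m along the optical axis (not along the pixel's ray), 0 where there is no reading.
- manip.camera_info(name): a dict with "intrinsics" (3x3 intrinsics, pixels), "pose" (4x4, takes a point from camera to world coordinates). Camera axes: x right, y up, looking along -z (the intrinsics and any distortion apply to the point x, -y, -z); pixel columns grow to the right and rows downward; lengths in m; the calibration is good to about 2 mm. A picture is of the moment at which its call begins. camera_info takes no time and is no camera call.
- manip.hand_in(): hands the job in, once; it reports no verdict.
The state is a dict: "clock": time; "joint_pos": joint angles; "joint_velocities": joint speeds; "tau": joint torques, N m; "position": TCP position; "ee_rot": TCP orientation; "ft_force": force on the tool from outside, world axes, zero at the start; "torque": the same for the moment, N m; "grip_width": opening from 0.0 (shut) to 1.0 (fully open).
Only numpy, scipy, OpenCV 4.12 (cv2) and the standard library are available. Lean on these libraries where they do the work, as an engineer would, in place of code of your own. Each camera call takes 0.05 s, during which the arm holds its last target.

## Working session

There is one attempt and no reset: what is moved stays moved. The work goes in short steps, Python scripts to look and compute and a tool call to move; the robot and the scene stay as the last step left them, time stands still between calls to the robot, and variables do not carry over. Pictures are saved under pics/ and viewed, and the job is handed in when it is done.

Besides the shell and the picture viewer there is one more tool, called after "Emit:" as a command line: name --argument value ..., lists and objects as JSON in quotes. send_rows: Moves the arm, as the interface text tells. Its arguments: {"type":"object","properties":{"steps":{"type":"array"},"hand":{"type":"number"},"force":{"type":"number"}},"required":["steps"]}

```bash
mkdir -p pics; python3 - <<'E'
from workcell import manip
import numpy as np,cv2
o=manip.get_obs()
for k,v in o.items(): print(k,np.round(v,4))
print(manip.grip_depth)
for n in ["scene","top"]:
    p,d=manip.camera(n); i=manip.camera_info(n)
    print(n,i)
    cv2.imwrite(f"pics/{n}0.png",p[:,:,::-1]); np.save(f"pics/{n}0_d.npy",d); np.save(f"pics/{n}0_p.npy",p)
E
```

```text
clock 0.0
joint_pos [ 1.0834  0.3329 -0.0647  1.4609  0.0216  1.3499 -0.0885]
joint_velocities [ 0.0001  0.001  -0.0004  0.0001  0.0002  0.0018  0.    ]
tau [-3.00000e-04 -6.25433e+01  4.92000e-02 -3.91610e+01  1.63000e-02
  9.70000e-03 -0.00000e+00]
position [ 0.28   -0.5583  0.2305]
ee_rot [ 8.510e-01 -5.252e-01 -6.000e-04 -3.000e-04]
ft_force [-0.7201  0.7881 -0.7213]
torque [-0.0613 -0.0079  0.0318]
grip_width 1.0007
0.0187
scene {'intrinsics': array([[474.57777707,   0.        , 315.72821056],
       [  0.        , 474.57777707, 244.86058021],
       [  0.        ,   0.        ,   1.        ]]), 'pose': array([[-0.63000458,  0.56677832, -0.53090165,  0.03701203],
       [-0.77659062, -0.45881254,  0.43173842,  0.30206055],
       [ 0.00111564,  0.68429042,  0.72920873,  0.69165441],
       [ 0.        ,  0.        ,  0.        ,  1.        ]])}
top {'intrinsics': array([[433.72091971,   0.        , 313.7003664 ],
       [  0.        , 433.72091971, 241.56190289],
       [  0.        ,   0.        ,   1.        ]]), 'pose': array([[-0.10657381,  0.97206866, -0.20910415,  0.30272188],
       [-0.99430292, -0.10378167,  0.02431199, -0.05982536],
       [ 0.00193175,  0.21050388,  0.97759111,  0.90726094],
       [ 0.        ,  0.        ,  0.        ,  1.        ]])}
```

View pics/scene0.png

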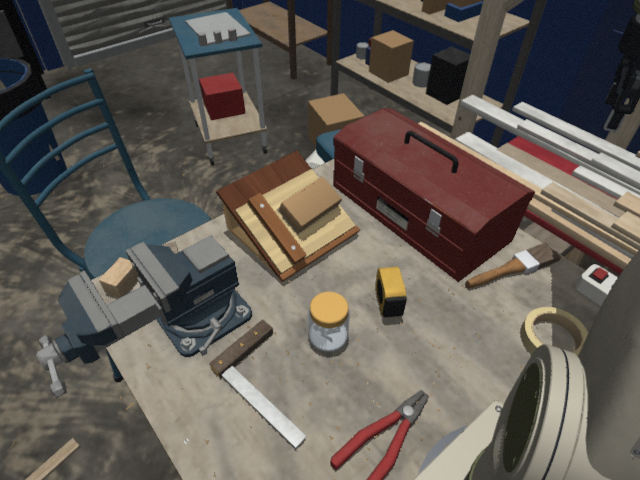

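View pics/top0.png

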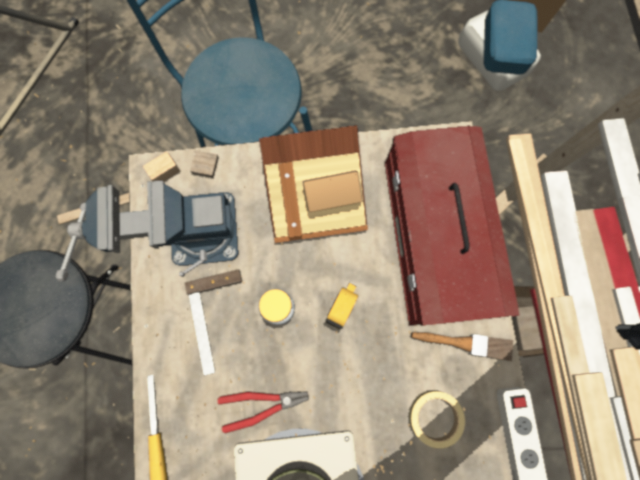

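The scene view shows the block on the panel at about (310,203) and the square at (240,345)–(300,440). In the top view the jar is at (276,307), the tape at (342,306), the block at (332,194), and the square's stock at (213,282) with its blade ending at (208,373).

```bash
cat > h.py <<'E'
import numpy as np,cv2
from workcell import manip
from scipy.spatial.transform import Rotation as R
def crop(src,dst,x0,y0,x1,y1,s):
    im=cv2.imread(src)[y0:y1,x0:x1]; im=cv2.resize(im,None,fx=s,fy=s,interpolation=cv2.INTER_CUBIC)
    for k in range((x0+9)//10*10,x1,10):
        cv2.line(im,((k-x0)*s,0),((k-x0)*s,6 if k%50 else 14),(0,0,255),1)
        if k%20==0: cv2.putText(im,str(k),((k-x0)*s+1,22),0,.35,(0,0,255),1)
    for k in range((y0+9)//10*10,y1,10):
        cv2.line(im,(0,(k-y0)*s),(6,(k-y0)*s),(0,0,255),1)
        if k%20==0: cv2.putText(im,str(k),(8,(k-y0)*s+4),0,.35,(0,0,255),1)
    cv2.imwrite(dst,im)
def P(n,u,v,d=None,z=None):
    i=manip.camera_info(n);K=i['intrinsics'];T=i['pose']
    r=np.array([(u-K[0,2])/K[0,0],-(v-K[1,2])/K[1,1],-1.])
    w=T[:3,:3]@r
    s=d if d is not None else (z-T[2,3])/w[2]
    return T[:3,3]+s*w
def cloud(n,d):
    i=manip.camera_info(n);K=i['intrinsics'];T=i['pose']
    v,u=np.mgrid[:480,:640]
    c=np.stack([(u-K[0,2])/K[0,0]*d,-(v-K[1,2])/K[1,1]*d,-d],-1)
    return c@T[:3,:3].T+T[:3,3]
def proj(n,p):
    i=manip.camera_info(n);K=i['intrinsics'];T=i['pose']
    c=(np.asarray(p)-T[:3,3])@T[:3,:3]
    return np.array([K[0,0]*c[0]/-c[2]+K[0,2],K[1,1]*-c[1]/-c[2]+K[1,2]])
E
python3 - <<'E'
from h import *
crop('pics/top0.png','pics/t_slope.png',250,115,380,250,5)
crop('pics/top0.png','pics/t_sq.png',170,255,260,385,4)
crop('pics/scene0.png','pics/s_slope.png',210,145,370,285,5)
crop('pics/scene0.png','pics/s_sq.png',200,310,320,455,4)
for n in["top","scene"]:
    d=np.load(f'pics/{n}0_d.npy'); c=cloud(n,d); np.save(f'pics/{n}0_c.npy',c)
c=np.load('pics/top0_c.npy')
for u,v in [(330,265),(240,350),(200,340),(195,300),(215,282),(332,194),(310,165),(320,140),(290,195),(276,307),(342,306)]: print(u,v,c[v,u].round(4))
E
```

```text
330 265 [ 4.427e-01 -1.113e-01 -3.000e-04]
240 350 [0.2888 0.0901 0.0018]
200 340 [0.3171 0.1673 0.0109]
195 300 [0.3985 0.174  0.0084]
215 282 [0.4298 0.1287 0.0187]
332 194 [ 0.5713 -0.1268  0.0836]
310 165 [ 0.6386 -0.0899  0.0796]
320 140 [ 0.6837 -0.115   0.0946]
290 195 [ 0.5799 -0.0434  0.0782]
276 307 [0.3613 0.0037 0.0828]
342 306 [ 0.351  -0.1215  0.0645]
```

View pics/t_slope.png

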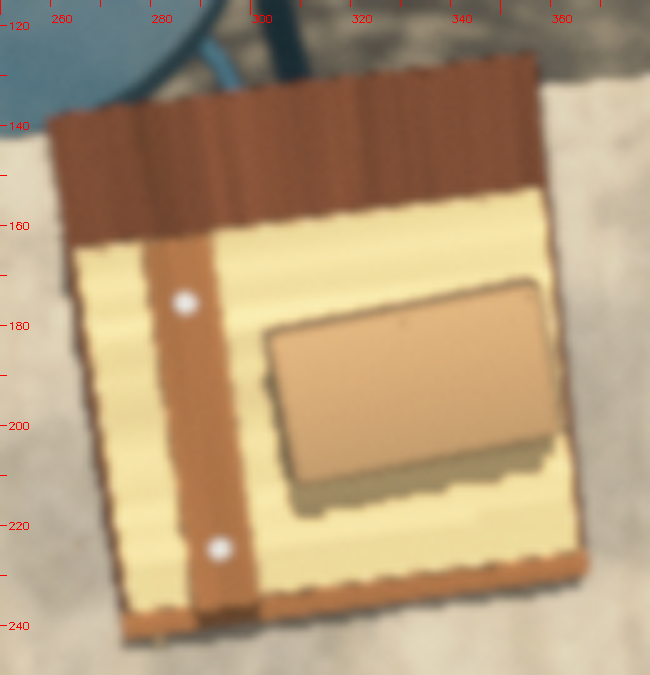

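View pics/t_sq.png

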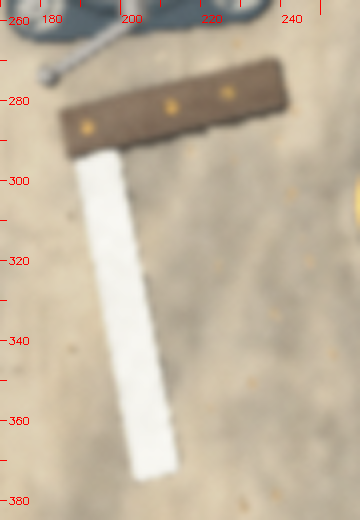

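View pics/s_slope.png

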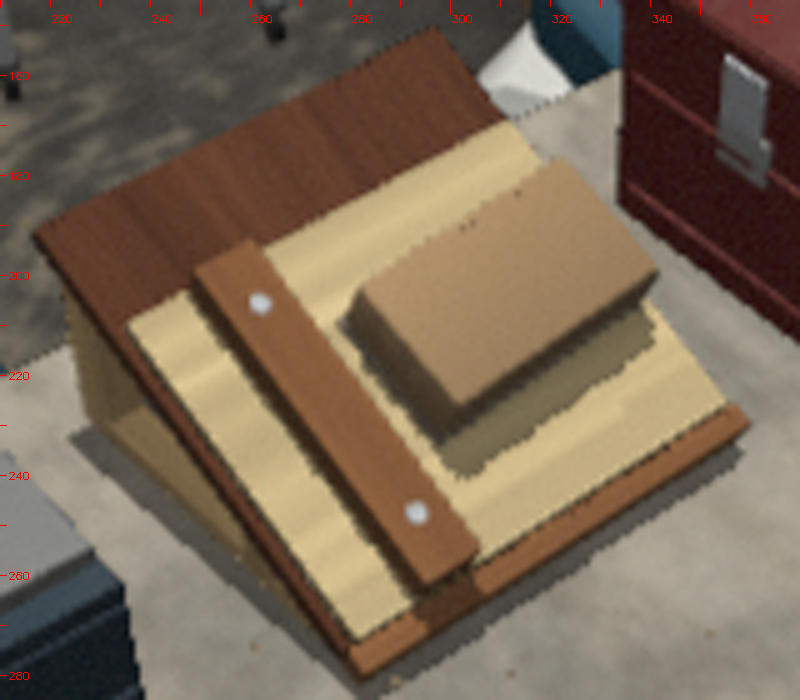

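View pics/s_sq.png

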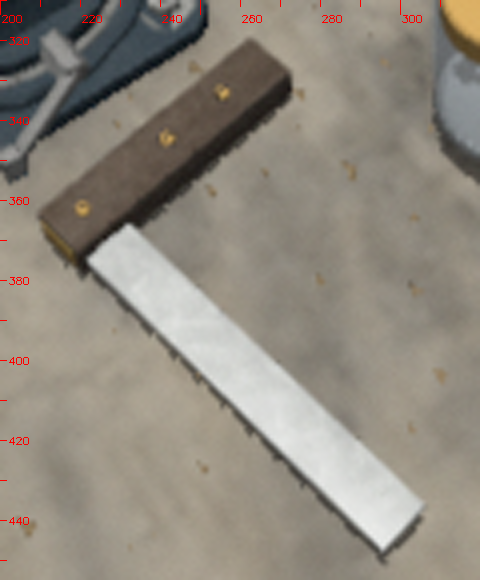

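```bash
cat > fit.py <<'E'
from h import *
from scipy.optimize import least_squares
def Tz(x,y,yaw,z=0):
    T=np.eye(4);T[:3,:3]=R.from_euler('z',yaw).as_matrix();T[:3,3]=[x,y,z];return T
a=np.radians(25)
def slopeT(q): # top face frame: origin low edge mid of top face, x upslope
    T=Tz(*q); S=np.eye(4);S[:3,:3]=R.from_euler('y',-a).as_matrix();S[:3,3]=[-.090,0,.018];return T@S
def ap(T,p): return T[:3,:3]@np.asarray(p)+T[:3,3]
# board top: s 0..0.205 ; panel upper at .205-.054=.151?, lower .001
obs=[('top',(260,138.2),(.205,.1,0)),('top',(355.5,126),(.205,-.1,0)),('top',(264.5,164.5),(.151,.095,.007)),('top',(356.5,152.7),(.151,-.095,.007)),
('scene',(217,192),(.205,.1,0)),('scene',(296.5,150.5),(.205,-.1,0)),('scene',(236,210),(.151,.095,.007)),('scene',(312.5,169.5),(.151,-.095,.007))]
def res(q):
    T=slopeT(q);r=[]
    for n,uv,p in obs: r+=list(proj(n,ap(T,p))-uv)
    return r
s=least_squares(res,[.59,-.09,0]);print('slope',s.x.round(4),np.round(s.fun,1));q=s.x
np.save('pics/slope.npy',q)
# square
ob2=[('top',(185.5,282.5),(-.095,-.057,.018)),('top',(238.5,269.5),(-.095,.058,.018)),('top',(241,281.5),(-.069,.058,.018)),
('top',(203.5,374.5),(.095,-.055,.01)),('top',(214,372),(.095,-.033,.01)),
('scene',(209.5,363.5),(-.095,-.057,.018)),('scene',(262.5,319.8),(-.095,.058,.018)),('scene',(272.5,328.5),(-.069,.058,.018)),('scene',(295.5,448),(.095,-.055,.01)),('scene',(305.5,436),(.095,-.033,.01))]
def r2(q):
    T=Tz(*q);r=[]
    for n,uv,p in ob2: r+=list(proj(n,ap(T,p))-uv)
    return r
s=least_squares(r2,[.35,.15,np.pi]);print('sq',s.x.round(4),np.round(s.fun,1));np.save('pics/sq.npy',s.x)
T=Tz(*s.x);print('stock centre',ap(T,(-.082,0,.018)),'ends',ap(T,(-.082,-.057,0)),ap(T,(-.082,.058,0)))
# batten and block in top-face frame
T=slopeT(q)
def onplane(n,u,v,h):
    i=manip.camera_info(n);c=i['pose'][:3,3];r=P(n,u,v,d=1.)-c
    ci=T[:3,:3].T@(c-T[:3,3]);ri=T[:3,:3].T@r;t=(h-ci[2])/ri[2];return ci+t*ri
for n,u,v in [('top',291.5,161.5),('top',300,236),('top',278,163.5)]+[('scene',262,194.5),('scene',305,255),('scene',250,199)]: print('batten',n,onplane(n,u,v,.025).round(4))
for n,u,v in [('top',301,181.5),('top',354,171.5),('top',360,201),('top',307,211)]+[('scene',282,204),('scene',322,177),('scene',339,200.5),('scene',302,227)]: print('block',n,onplane(n,u,v,.039).round(4))
E
python3 fit.py
python3 - <<'E'
from h import *
c=np.concatenate([np.load(f'pics/{n}0_c.npy').reshape(-1,3) for n in('top','scene')])
def ext(x0,x1,y0,y1,z0=.012,z1=.3):
    m=(c[:,0]>x0)&(c[:,0]<x1)&(c[:,1]>y0)&(c[:,1]<y1)&(c[:,2]>z0)&(c[:,2]<z1);k=c[m];print(m.sum(),k.min(0).round(3),k.max(0).round(3)) if m.any() else print('none')
ext(.3,.43,-.06,.06);ext(.3,.43,-.2,-.07)
print('near vice: max z on grid x(rows) y(cols)')
for x in np.arange(.42,.56,.01):
    row=[]
    for y in np.arange(.05,.27,.01):
        m=(abs(c[:,0]-x)<.005)&(abs(c[:,1]-y)<.005);row.append(int(1000*c[m,2].max()) if m.any() else -1)
    print(round(x,2),row)
E
```

```text
slope [ 0.6022 -0.0934  0.0376] [-2.9  0.9  0.5 -0.1 -0.9  1.6  0.5  0.8 -0.1 -2.2  1.3 -1.5 -0.3 -1.
 -0.2 -1.7]
sq [0.3492 0.1249 3.2779] [-2.5  0.2 -0.7 -0.2 -0.6  0.  -1.2  1.2 -0.8  0.9 -0.3 -1.   0.6 -1.7
  1.1 -1.5  0.2 -0.5  1.1  0. ]
stock centre [0.43039842 0.13608059 0.018     ] ends [0.42265186 0.19255174 0.        ] [0.43828089 0.07861872 0.        ]
batten top [0.1534 0.0385 0.025 ]
batten top [0.0025 0.0424 0.025 ]
batten top [0.153  0.0653 0.025 ]
batten scene [0.1452 0.0419 0.025 ]
batten scene [0.0029 0.0459 0.025 ]
batten scene [0.1486 0.0674 0.025 ]
block top [0.1133 0.0256 0.039 ]
block top [ 0.1186 -0.0803  0.039 ]
block top [ 0.0591 -0.0859  0.039 ]
block top [0.0539 0.0217 0.039 ]
block scene [0.1053 0.0273 0.039 ]
block scene [ 0.1134 -0.0792  0.039 ]
block scene [ 0.0548 -0.0766  0.039 ]
block scene [0.0478 0.023  0.039 ]
3035 [ 0.332 -0.028  0.012] [0.398 0.043 0.088]
2023 [ 0.309 -0.157  0.012] [ 0.401 -0.083  0.07 ]
near vice: max z on grid x(rows) y(cols)
0.42 [2, 1, 3, 1, 14, 19, 19, 21, 21, 21, 20, 20, 20, 20, 19, 1, 0, 2, 2, 0, 2, 1, 1]
0.43 [2, 2, 2,
[... 660 characters left out ...]
 154, 153, 150, 3, 1, 2, 3, 1]
0.51 [2, 2, 1, 116, 118, 118, 117, 118, 118, 117, 118, 144, 149, 149, 154, 153, 152, 150, 2, 3, 3, 3, 2]
0.52 [2, 2, 3, 117, 128, 128, 127, 128, 127, 127, 118, 146, 149, 150, 154, 153, 153, 149, 2, 2, 2, 1, 2]
0.53 [2, 3, 3, 117, 130, 129, 129, 128, 129, 129, 118, 144, 148, 149, 153, 153, 154, 149, 103, 104, 104, 103, 104]
0.54 [3, 4, 2, 117, 128, 129, 129, 129, 130, 128, 118, 145, 148, 149, 154, 154, 153, 150, 102, 103, 105, 104, 103]
0.55 [2, 3, 2, 118, 128, 129, 128, 129, 129, 128, 118, 145, 148, 150, 153, 153, 152, 150, 104, 105, 104, 103, 103]
0.56 [2, 1, 2, 117, 129, 130, 128, 129, 129, 129, 118, 146, 148, 154, 154, 153, 153, 150, 103, 105, 104, 105, 104]
```

```bash
python3 - <<'E'
s=open('fit.py').read()
for a,b in [("(260,138.2)","(259.6,138.6)"),("(355.5,126)","(357.4,126)"),("(264.5,164.5)","(264.6,164.6)"),("(356.5,152.7)","(358.4,152.6)"),("(296.5,150.5)","(297,150.4)"),
("('top',291.5,161.5),('top',300,236),('top',278,163.5)","('top',292.4,161),('top',302,234.6),('top',278.4,163)"),
("('scene',262,194.5),('scene',305,255),('scene',250,199)","('scene',260.4,192.6),('scene',306,254.6),('scene',249,199)"),
("('top',301,181.5),('top',354,171.5),('top',360,201),('top',307,211)","('top',303.6,181),('top',357.6,171),('top',361.6,202),('top',310,211.6)"),
("('scene',282,204),('scene',322,177),('scene',339,200.5),('scene',302,227)","('scene',282.4,203.4),('scene',323,176.6),('scene',341.6,199),('scene',302,226)"),
("(241,281.5)","(242,281.2)"),("(238.5,269.5)","(238.8,269.5)"),("(203.5,374.5)","(203.8,375)"),("(214,372)","(214.5,372)")]:
    assert a in s,a; s=s.replace(a,b)
s+='''
for n in('top','scene'):
    c=np.load(f'pics/{n}0_c.npy').reshape(-1,3);l=(c-T[:3,3])@T[:3,:3]
    for nm,x0,x1,y0,y1,h in [('board',.165,.195,-.08,.08,0),('panelR',.02,.035,-.08,.02,.007),('batt',.01,.14,.043,.06,.025),('block',.065,.1,-.06,0,.039)]:
        m=(l[:,0]>x0)&(l[:,0]<x1)&(l[:,1]>y0)&(l[:,1]<y1)&(abs(l[:,2]-h)<.015);k=l[m];co=np.linalg.lstsq(np.c_[k[:,:2]-k[:,:2].mean(0),np.ones(len(k))],k[:,2],rcond=None)[0]
        print(n,nm,m.sum(),co.round(4))
'''
open('fit.py','w').write(s)
E
python3 fit.py
```

```text
slope [ 0.6021 -0.0943  0.0366] [-2.   0.5 -0.8 -0.  -0.5  1.5 -0.9  0.9  0.4 -2.4  1.3 -1.5  0.2 -1.2
  0.2 -1.8]
sq [0.3491 0.1246 3.278 ] [-2.4  0.2 -0.8 -0.1 -1.5  0.3 -1.3  0.7 -1.1  0.9 -0.1 -1.1  0.7 -1.8
  1.3 -1.6  0.4 -0.6  1.3 -0.1]
stock centre [0.43034151 0.1357819  0.018     ] ends [0.42259123 0.19225254 0.        ] [0.43822776 0.07832055 0.        ]
batten top [0.1543 0.0375 0.025 ]
batten top [0.005  0.0388 0.025 ]
batten top [0.154  0.0653 0.025 ]
batten scene [0.1502 0.0432 0.025 ]
batten scene [0.0026 0.0446 0.025 ]
batten scene [0.1496 0.07   0.025 ]
block top [0.1137 0.0213 0.039 ]
block top [ 0.1189 -0.0865  0.039 ]
block top [ 0.0569 -0.0879  0.039 ]
block top [0.052  0.0168 0.039 ]
block scene [0.1061 0.0268 0.039 ]
block scene [ 0.1133 -0.0806  0.039 ]
block scene [ 0.055  -0.0826  0.039 ]
block scene [0.0496 0.0227 0.039 ]
top board 1206 [ 0.0044 -0.0015 -0.0016]
top panelR 342 [0.001  0.001  0.0053]
top batt 541 [0.0018 0.0189 0.0233]
top block 532 [ 0.0056 -0.0058  0.0379]
scene board 1035 [ 0.0037 -0.0007 -0.0033]
scene panelR 334 [-0.0207  0.0004  0.0039]
scene batt 564 [-0.0019 -0.0093  0.0218]
scene block 475 [0.     0.0051 0.0363]
```

```bash
cat >> h.py <<'E'
SL=[.603,-.094,.037]
def slp(xp,t,z):
    c,s=np.cos(SL[2]),np.sin(SL[2]);x=xp-.09
    return np.array([SL[0]+c*x-s*t,SL[1]+s*x+c*t,z])
def go(target,yaw=None):
    o=manip.get_obs();M=R.from_quat(o['ee_rot']).as_matrix()
    d=M.T@(np.asarray(target)-o['position'])
    jy=np.arctan2(M[1,0],M[0,0]); 
    sp=0 if yaw is None else -((yaw-jy+np.pi/2)%np.pi-np.pi/2)
    print('target',np.round(target,4),'shift',d.round(4),'spin',round(sp,4),'jaw',round(jy,3),'rows>=',round(np.linalg.norm(d)/.0625,1),round(abs(sp)/.1867,1))
def st():
    o=manip.get_obs();print({k:np.round(o[k],4).tolist() for k in('clock','position','ee_rot','ft_force','grip_width','joint_pos')})
E
python3 - <<'E'
from h import *
p=slp(.130,-.031,.16);print(p)
go([.35,-.5,.30],-np.pi/2+.05); go([p[0],p[1],.29],-np.pi/2+.06)
E
```

```text
[ 0.64411936 -0.12349912  0.16      ]
target [ 0.35 -0.5   0.3 ] shift [-0.0209 -0.0887 -0.0694] spin 0.4149 jaw -1.106 rows>= 1.8 2.2
target [ 0.6441 -0.1235  0.29  ] shift [-0.2256 -0.5204 -0.0591] spin 0.4049 jaw -1.106 rows>= 9.1 2.2
```

Emit:
send_rows --steps '[[[0,0,-0.04],0.1],[[0,-0.02,-0.07],0.2],[[-0.03,-0.07,-0.07],0.3],[[-0.055,-0.125,-0.07],0.4],[[-0.08,-0.18,-0.07],0.4],[[-0.105,-0.235,-0.07],0.4],[[-0.13,-0.29,-0.07],0.4],[[-0.155,-0.345,-0.07],0.4]]' --hand 0.55

```text
clock: 1.1
position: [0.5199, -0.2639, 0.3011]
ee_rot: [0.73, -0.684, -0.0, 0.0]
ft_force: [0.0, -0.7, -0.5]
grip_width: 0.549
```

```bash
python3 - <<'E'
from h import *
st();p=slp(.130,-.031,.16); go(p,-np.pi/2+.06)
E
```

```text
{'clock': 1.1, 'position': [0.5199, -0.2639, 0.3011], 'ee_rot': [0.7296, -0.6839, -0.0001, 0.0001], 'ft_force': [0.0384, -0.6762, -0.4724], 'grip_width': 0.5495, 'joint_pos': [0.6023, 0.2253, -0.2535, 1.4547, 0.0565, 1.469, -1.157]}
target [ 0.6441 -0.1235  0.16  ] shift [-0.1321 -0.1331  0.1411] spin 0.0046 jaw -1.506 rows>= 3.8 0.0
```

Emit:
send_rows --steps '[[[-0.033,-0.033,0],0],[[-0.066,-0.066,0],0],[[-0.1,-0.1,0.02],0],[[-0.132,-0.133,0.05],0],[[-0.132,-0.133,0.09],0],[[-0.132,-0.133,0.13],0],[[-0.132,-0.133,0.151],0],[[-0.132,-0.133,0.151],0]]'

```text
clock: 2.1
position: [0.642, -0.1251, 0.1482]
ee_rot: [0.73, -0.684, -0.002, 0.001]
ft_force: [0.7, 0.2, -0.0]
grip_width: 0.55
```

```bash
python3 - <<'E'
from h import *
st()
for n in["scene","top"]:
    p,d=manip.camera(n);cv2.imwrite(f"pics/{n}1.png",p[:,:,::-1]);np.save(f"pics/{n}1_d.npy",d)
crop('pics/scene1.png','pics/s1c.png',200,90,380,270,4)
crop('pics/top1.png','pics/t1c.png',230,80,400,250,4)
o=manip.get_obs();M=R.from_quat(o['ee_rot']).as_matrix()
for sx in(-1,1):
  for off in(0,.006): 
    q=o['position']+M@np.array([sx*.0234,0,-off]);print(sx,off,q.round(4),proj('scene',q).round(1),proj('top',q).round(1))
E
```

```text
{'clock': 2.1, 'position': [0.642, -0.1251, 0.1482], 'ee_rot': [0.7297, -0.6838, -0.0017, 0.0011], 'ft_force': [0.7469, 0.236, -0.018], 'grip_width': 0.5501, 'joint_pos': [0.3648, 0.4725, -0.3279, 1.4629, 0.1554, 1.2359, -1.4873]}
-1 0 [ 0.6421 -0.1018  0.1511] [279.4 160.4] [315.9 148. ]
-1 0.006 [ 0.6421 -0.1018  0.1571] [279.2 157.8] [315.9 146.6]
1 0 [ 0.6451 -0.1485  0.1511] [298.1 150.4] [340.5 144. ]
1 0.006 [ 0.6451 -0.1485  0.1571] [298.1 147.8] [340.7 142.6]
```

View pics/s1c.png

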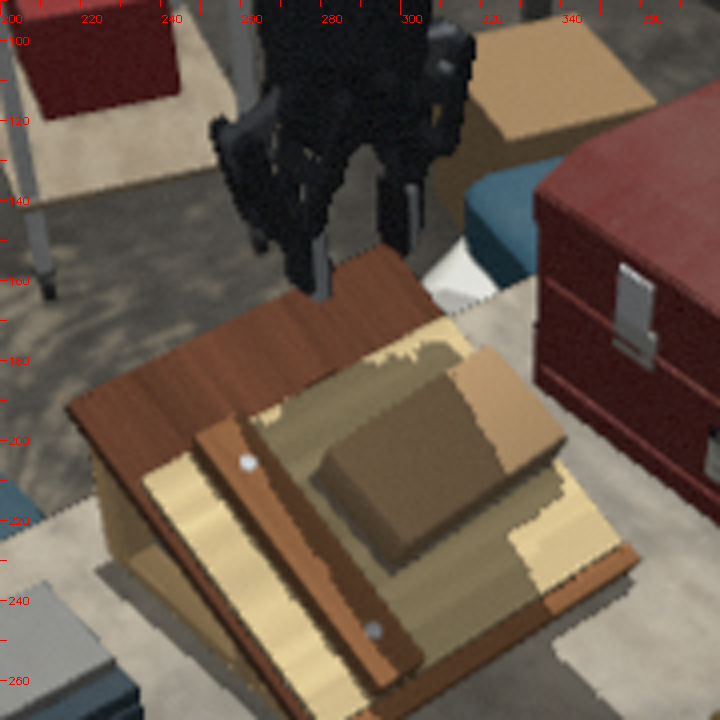

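View pics/t1c.png

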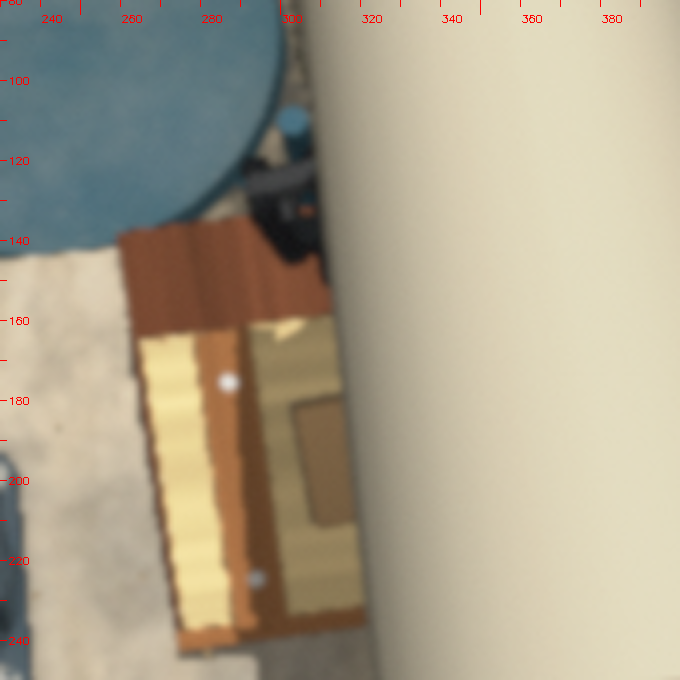

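```bash
python3 - <<'E'
from h import *
crop('pics/scene1.png','pics/s1d.png',255,110,325,175,10)
o=manip.get_obs();M=R.from_quat(o['ee_rot']).as_matrix()
for sx in(-1,1):
 for y in(-.011,.011):
  for off in(0,.006): 
    q=o['position']+M@np.array([sx*.0234,y,-off]);print(sx,y,off,q.round(4),proj('scene',q).round(1))
E
```

```text
-1 -0.011 0 [ 0.6531 -0.1011  0.1511] [275.6 157.8]
-1 -0.011 0.006 [ 0.653  -0.1011  0.1571] [275.5 155.2]
-1 0.011 0 [ 0.6311 -0.1025  0.1511] [283.2 163. ]
-1 0.011 0.006 [ 0.6311 -0.1025  0.1571] [283.  160.4]
1 -0.011 0 [ 0.6561 -0.1478  0.1511] [294.4 147.9]
1 -0.011 0.006 [ 0.6561 -0.1478  0.1571] [294.3 145.3]
1 0.011 0 [ 0.6341 -0.1492  0.1511] [301.9 152.9]
1 0.011 0.006 [ 0.6341 -0.1492  0.1571] [301.9 150.3]
```

View pics/s1d.png

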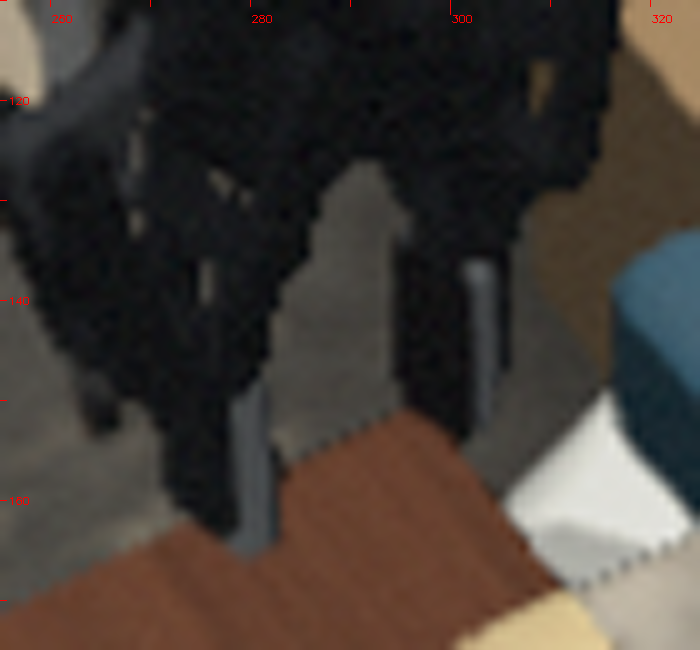

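```bash
cat > fit2.py <<'E'
import io,contextlib
with contextlib.redirect_stdout(io.StringIO()):
    from fit import *
import json
o=dict(position=np.array([ 0.642, -0.1251, 0.1482]),ee_rot=[0.7297,-0.6838,-0.0017,0.0011])
M=R.from_quat(o['ee_rot']).as_matrix()
inf={n:manip.camera_info(n) for n in('top','scene')}
def pj(n,p,b):
    T=inf[n]['pose'].copy();K=inf[n]['intrinsics'];T[:3,3]+=b[:3];T[:3,:3]=R.from_rotvec(b[3:]).as_matrix()@T[:3,:3]
    c=(np.asarray(p)-T[:3,3])@T[:3,:3];return np.array([K[0,0]*c[0]/-c[2]+K[0,2],K[1,1]*-c[1]/-c[2]+K[1,2]])
blk=[('top',(303.6,181),(.032,.0565,.039)),('top',(357.6,171),(.032,-.0565,.039)),('top',(361.6,202),(-.032,-.0565,.039)),('top',(310,211.6),(-.032,.0565,.039)),
('scene',(282.4,203.4),(.032,.0565,.039)),('scene',(323,176.6),(.032,-.0565,.039)),('scene',(341.6,199),(-.032,-.0565,.039)),('scene',(302,226),(-.032,.0565,.039))]
bat=[('top',(292.4,161),(.151,0,.025)),('top',(302,234.6),(.001,0,.025)),('top',(278.4,163),(.151,.028,.025)),('scene',(260.4,192.6),(.151,0,.025)),('scene',(306,254.6),(.001,0,.025)),('scene',(249,199),(.151,.028,.025))]
grp=[((282,164.5),-1),((302,154),1)]
def full(x):
    b={'top':x[:6],'scene':x[6:12]};qs=x[12:15];qq=x[15:18];bs=x[18:21];t=x[21];off=x[22];r=[]
    T=slopeT(qs)
    for n,uv,p in obs: r+=list(pj(n,ap(T,p),b[n])-uv)
    S=Tz(*qq)
    for n,uv,p in ob2: r+=list(pj(n,ap(S,p),b[n])-uv)
    for n,uv,p in blk:
        c,s=np.cos(bs[2]),np.sin(bs[2]);r+=list(pj(n,ap(T,(bs[0]+c*p[0]-s*p[1],bs[1]+s*p[0]+c*p[1],p[2])),b[n])-uv)
    for n,uv,p in bat: r+=list(pj(n,ap(T,(p[0],p[1]+t,p[2])),b[n])-uv)
    for uv,sx in grp: r+=list(2*(pj('scene',o['position']+M@np.array([sx*.0234,.011,-off]),b['scene'])-uv))
    for k in('top','scene'): r+=list(b[k][:3]/.002)+list(b[k][3:]/.003)
    r.append((off-.004)/.003)
    return r
x0=np.zeros(23);x0[12:15]=[.602,-.094,.037];x0[15:18]=[.349,.1246,3.278];x0[18:21]=[.083,-.03,.06];x0[21]=.04
s=least_squares(full,x0);x=s.x;print('rms',np.sqrt(np.mean(s.fun**2)))
for nm,a_,b_ in [('top',0,6),('scene',6,12),('slope',12,15),('sq',15,18),('block',18,21),('t off',21,23)]: print(nm,x[a_:b_].round(4))
cov=np.linalg.inv(s.jac.T@s.jac);print('sd',np.sqrt(np.diag(cov))[12:].round(4))
np.save('pics/fit2.npy',x)
E
python3 fit2.py
```

```text
rms 0.7796196728962951
top [-0.0003  0.0001  0.0017  0.0002 -0.0007 -0.0006]
scene [-0.0008 -0.0005  0.0024 -0.003  -0.0024 -0.0006]
slope [ 0.6054 -0.0963  0.0316]
sq [0.3506 0.1226 3.2783]
block [ 0.0827 -0.0325  0.0581]
t off [0.0401 0.007 ]
sd [0.0019 0.0016 0.007  0.0017 0.0014 0.0056 0.001  0.0012 0.0124 0.0013
 0.0018]
```

```bash
sed -i 's/^SL=.*/SL=[.6055,-.0963,.032]/' h.py; python3 - <<'E'
from h import *
st()
for a in [(.124,-.0325,.110),(.122,-.0325,.095),(.106,-.0325,.082),(-.012,-.0325,.027)]: go(slp(*a),-np.pi/2+.06)
E
```

```text
{'clock': 2.2, 'position': [0.6436, -0.1252, 0.1511], 'ee_rot': [0.7296, -0.6838, 0.0003, -0.0002], 'ft_force': [-0.1629, -0.4686, 0.5296], 'grip_width': 0.5501, 'joint_pos': [0.3648, 0.4702, -0.3283, 1.4598, 0.1552, 1.2365, -1.4871]}
target [ 0.6405 -0.1277  0.11  ] shift [0.0023 0.0033 0.0411] spin 0.0048 jaw -1.506 rows>= 0.7 0.0
target [ 0.6385 -0.1278  0.095 ] shift [0.0023 0.0053 0.0561] spin 0.0048 jaw -1.506 rows>= 0.9 0.0
target [ 0.6225 -0.1283  0.082 ] shift [0.0017 0.0213 0.0691] spin 0.0048 jaw -1.506 rows>= 1.2 0.0
target [ 0.5046 -0.132   0.027 ] shift [-0.0021  0.1392  0.124 ] spin 0.0048 jaw -1.506 rows>= 3.0 0.0
```

Emit:
send_rows --steps '[[[0.002,0.002,0.02],0],[[0.002,0.003,0.04],0],[[0.002,0.004,0.053],0],[[0.002,0.007,0.058],0],[[0.002,0.013,0.063],0],[[0.002,0.019,0.067],0],[[0.002,0.022,0.069],0],[[0.002,0.022,0.069],0]]'

```text
clock: 3.2
position: [0.6213, -0.1287, 0.0815]
ee_rot: [0.73, -0.684, 0.0, -0.0]
ft_force: [0.4, 0.3, 0.4]
grip_width: 0.55
```

```bash
python3 - <<'E'
from h import *
st()
p,d=manip.camera("scene");cv2.imwrite("pics/scene2.png",p[:,:,::-1])
crop('pics/scene2.png','pics/s2c.png',230,120,360,270,5)
E
```

```text
{'clock': 3.2, 'position': [0.6213, -0.1287, 0.0815], 'ee_rot': [0.7296, -0.6839, 0.0002, -0.0], 'ft_force': [0.4376, 0.3383, 0.4066], 'grip_width': 0.55, 'joint_pos': [0.3805, 0.4914, -0.3233, 1.5855, 0.1699, 1.0922, -1.4917]}
```

View pics/s2c.png

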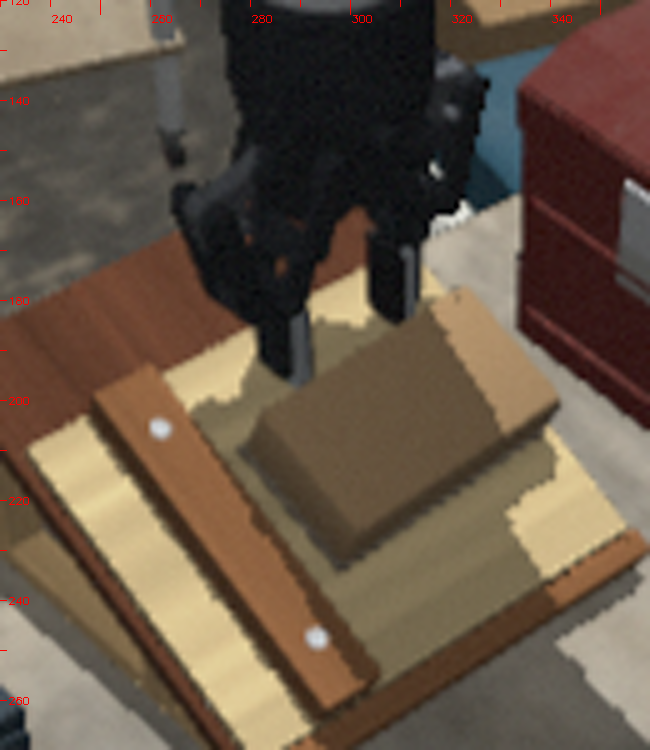

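Emit:
send_rows --steps '[[[0,0.008,0.0037],0.005],[[0,0.016,0.0075],0.01],[[-0.001,0.024,0.0112],0.015],[[-0.001,0.032,0.015],0.02],[[-0.001,0.04,0.0187],0.02],[[-0.002,0.048,0.0224],0.02],[[-0.002,0.056,0.026],0.02],[[-0.002,0.064,0.0298],0.02]]'

```text
clock: 4.25
position: [0.557, -0.1308, 0.0513]
ee_rot: [0.723, -0.691, 0.0, -0.0]
ft_force: [0.9, -0.5, -0.0]
grip_width: 0.55
```

```bash
python3 - <<'E'
from h import *
st()
p,d=manip.camera("scene");cv2.imwrite("pics/scene3.png",p[:,:,::-1])
crop('pics/scene3.png','pics/s3c.png',230,150,390,310,5)
E
```

```text
{'clock': 4.25, 'position': [0.557, -0.1308, 0.0513], 'ee_rot': [0.7228, -0.6911, 0.0001, -0.0], 'ft_force': [0.939, -0.5317, -0.0324], 'grip_width': 0.5502, 'joint_pos': [0.4237, 0.407, -0.3274, 1.779, 0.1539, 0.9804, -1.4907]}
```

View pics/s3c.png

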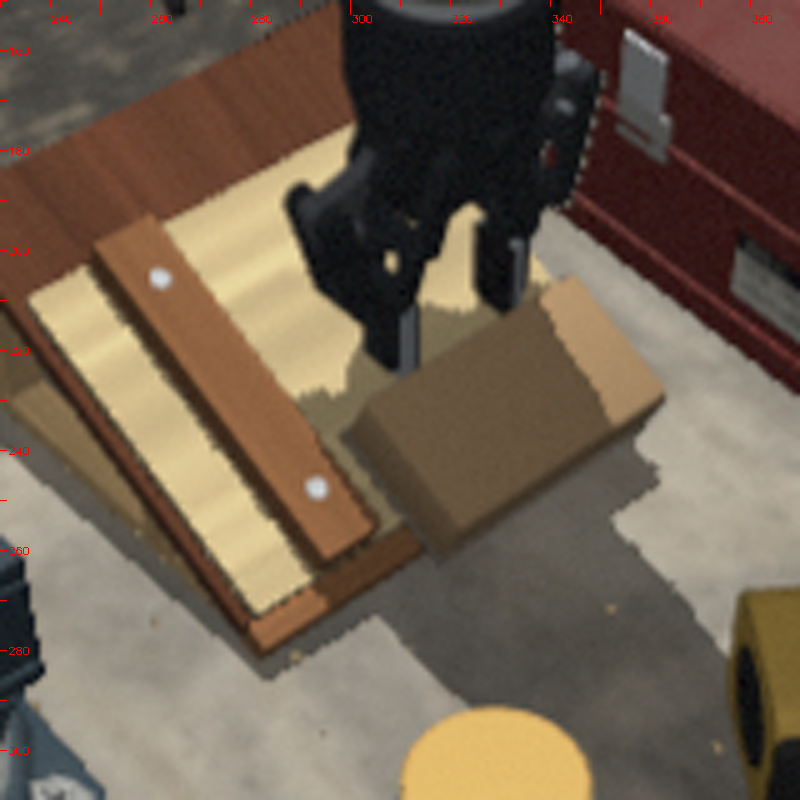

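Emit:
send_rows --steps '[[[-0.001,0.008,0.0037],0],[[-0.001,0.016,0.0075],0],[[-0.001,0.024,0.0112],0],[[-0.001,0.032,0.015],0],[[-0.002,0.039,0.018],0],[[-0.002,0.046,0.021],0],[[-0.002,0.052,0.0235],0],[[-0.002,0.056,0.024],0]]'

```text
clock: 5.3
position: [0.5009, -0.1313, 0.0273]
ee_rot: [0.723, -0.691, -0.0, 0.0]
ft_force: [1.5, -0.1, 0.4]
grip_width: 0.545
```

```bash
python3 - <<'E'
from h import *
st()
p,d=manip.camera("scene");cv2.imwrite("pics/scene4.png",p[:,:,::-1])
crop('pics/scene4.png','pics/s4c.png',250,170,410,320,5)
E
```

```text
{'clock': 5.3, 'position': [0.5009, -0.1313, 0.0273], 'ee_rot': [0.7227, -0.6911, -0.0001, 0.0001], 'ft_force': [1.5312, -0.0719, 0.4236], 'grip_width': 0.5449, 'joint_pos': [0.4608, 0.3395, -0.3325, 1.9336, 0.1404, 0.8909, -1.4687]}
```

View pics/s4c.png

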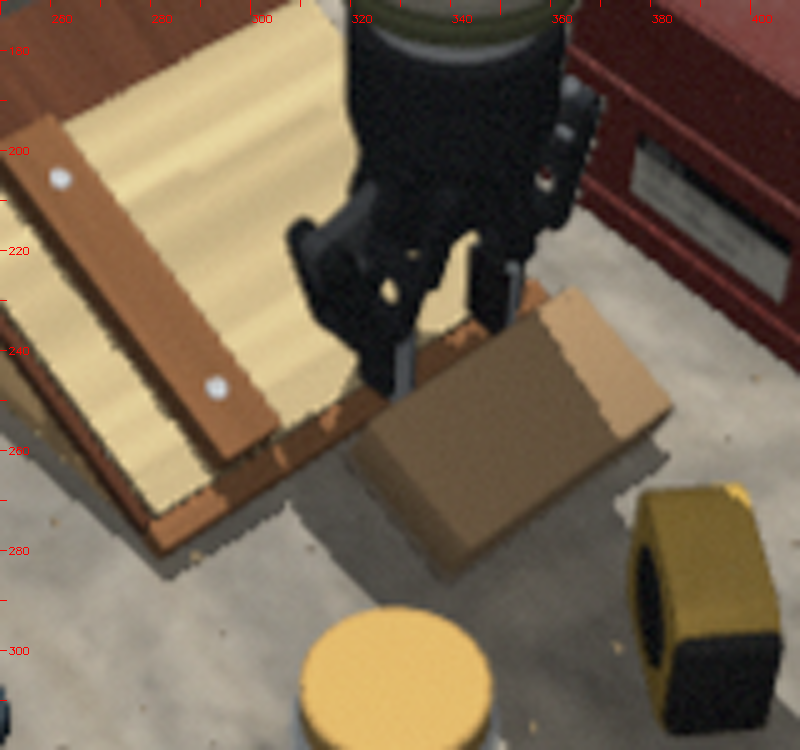

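Emit:
send_rows --steps '[[[0,0.003,0],0],[[0,0.006,0],0],[[0,0.009,0],0],[[0,0.012,0],0],[[0,0.015,0.001],0],[[0,0.018,0.002],0],[[0,0.021,0.003],0],[[0,0.022,0.003],0]]'

```text
clock: 6.35
position: [0.4792, -0.1323, 0.0244]
ee_rot: [0.723, -0.691, -0.0, 0.0]
ft_force: [-0.2, -0.7, 0.1]
grip_width: 0.551
```

```bash
python3 - <<'E'
from h import *
st()
p,d=manip.camera("scene");cv2.imwrite("pics/scene5.png",p[:,:,::-1]);c=cloud("scene",d)
crop('pics/scene5.png','pics/s5c.png',250,170,410,320,5)
for u,v in[(335,255),(320,265),(345,270),(370,235),(350,280)]:print(u,v,c[v,u].round(4))
E
```

```text
{'clock': 6.35, 'position': [0.4792, -0.1323, 0.0244], 'ee_rot': [0.7227, -0.6911, -0.0, 0.0001], 'ft_force': [-0.1517, -0.6866, 0.0703], 'grip_width': 0.5507, 'joint_pos': [0.4781, 0.3051, -0.3351, 1.9873, 0.1298, 0.8695, -1.4527]}
335 255 [ 0.472  -0.0979  0.0357]
320 265 [ 0.4956 -0.0815 -0.0021]
345 270 [ 0.4315 -0.0867  0.0381]
370 235 [ 0.4619 -0.1765  0.0463]
350 280 [ 0.4118 -0.0815  0.0326]
```

View pics/s5c.png

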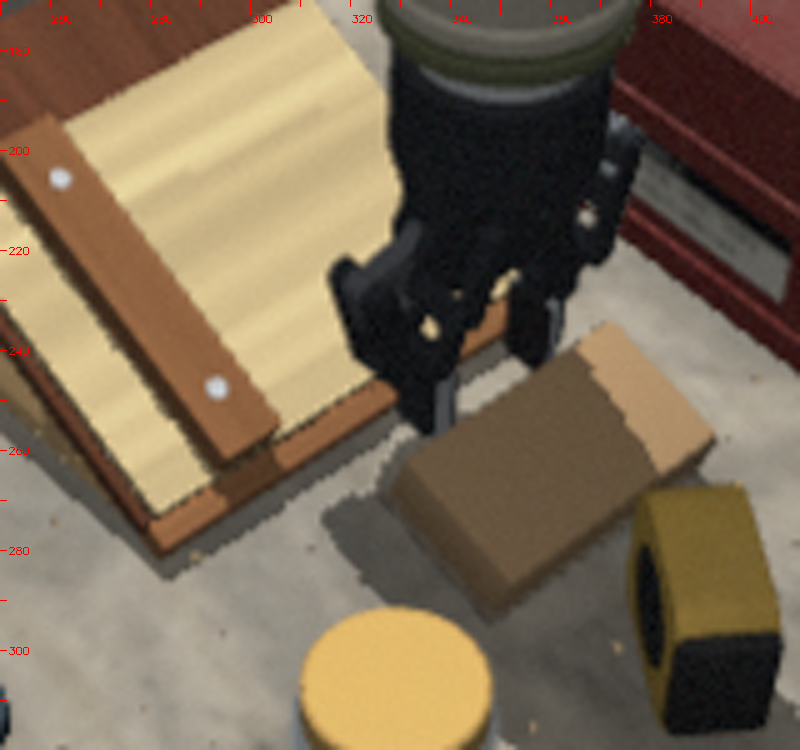

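```bash
cat >> h.py <<'E'
def sqp(x,y,z,q=(.3506,.1226,3.2783)):
    c,s=np.cos(q[2]),np.sin(q[2]);return np.array([q[0]+c*x-s*y,q[1]+s*x+c*y,z])
E
python3 - <<'E'
from h import *
p=sqp(-.082,.022,.12);print(p);go(p,.1367)
E
```

```text
[0.43483315 0.11198038 0.12      ]
target [0.4348 0.112  0.12  ] shift [-0.246   0.0334 -0.0955] spin 1.4789 jaw -1.526 rows>= 4.3 7.9
```

Emit:
send_rows --steps '[[[0,-0.002,-0.05],0],[[0,-0.002,-0.11],0],[[0,0,-0.16],-0.18],[[-0.04,0.005,-0.19],-0.36],[[-0.09,0.013,-0.19],-0.54],[[-0.14,0.02,-0.19],-0.72],[[-0.19,0.028,-0.19],-0.9],[[-0.246,0.033,-0.19],-1.08]]' --hand 0.47 --force 80

```text
clock: 7.4
position: [0.4349, 0.1132, 0.2147]
ee_rot: [0.976, -0.219, 0.0, 0.0]
ft_force: [1.4, 0.8, 1.1]
grip_width: 0.466
```

```bash
python3 - <<'E'
from h import *
st();p=sqp(-.082,.022,.12);go(p,.1367)
P_,d=manip.camera("scene");cv2.imwrite("pics/scene6.png",P_[:,:,::-1]);c=cloud("scene",d)
E
```

```text
{'clock': 7.4, 'position': [0.4349, 0.1132, 0.2147], 'ee_rot': [0.9758, -0.2187, 0.0004, 0.0002], 'ft_force': [1.3547, 0.7871, 1.1289], 'grip_width': 0.466, 'joint_pos': [0.2914, -0.0173, -0.6322, 1.8941, -0.0099, 1.2611, -0.7787]}
target [0.4348 0.112  0.12  ] shift [0.0004 0.0011 0.0947] spin -0.5777 jaw -0.441 rows>= 1.5 3.1
```

View pics/scene6.png

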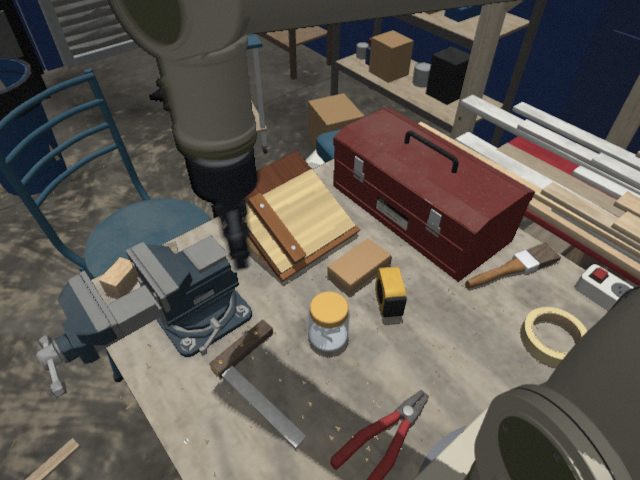

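The block lies on the bench at (360,265), flat by eye. The jar and tape haven't moved, and the gripper is above the stock.

Emit:
send_rows --steps '[[[0,0.001,0.01],-0.15],[[0,0.001,0.03],-0.3],[[0,0.001,0.05],-0.45],[[0,0.001,0.07],-0.578],[[0,0.001,0.095],-0.578],[[0,0.001,0.12],-0.578],[[0,0.001,0.135],-0.578],[[0,0.001,0.135],-0.578]]'

```text
clock: 8.45
position: [0.4345, 0.111, 0.0789]
ee_rot: [0.998, 0.066, -0.001, -0.0]
ft_force: [-0.1, 0.3, 0.2]
grip_width: 0.469
```

```bash
python3 - <<'E'
from h import *
st();p=sqp(-.082,.022,.008);go(p,.1367)
for n in["scene","top"]:
    q,d=manip.camera(n);cv2.imwrite(f"pics/{n}7.png",q[:,:,::-1])
    if n=='scene':
        c=cloud(n,d)
        k=np.array([c[v,u] for v in range(255,282) for u in range(340,378) if .02<c[v,u][2]<.06]);A=np.c_[k[:,:2],np.ones(len(k))];print('block plane',len(k),np.linalg.lstsq(A,k[:,2],rcond=None)[0].round(3),k[:,2].mean())
crop('pics/scene7.png','pics/s7c.png',190,250,310,400,5)
crop('pics/top7.png','pics/t7c.png',170,240,270,340,6)
E
```

```text
{'clock': 8.45, 'position': [0.4345, 0.111, 0.0789], 'ee_rot': [0.9978, 0.0659, -0.0009, -0.0], 'ft_force': [-0.1067, 0.3006, 0.1805], 'grip_width': 0.4688, 'joint_pos': [0.2587, 0.1534, -0.6405, 2.052, 0.1103, 0.9707, -0.3068]}
target [0.4348 0.112  0.008 ] shift [ 0.0006 -0.0009  0.0709] spin -0.0048 jaw 0.132 rows>= 1.1 0.0
block plane 905 [ 0.01  -0.004  0.026] 0.030592339745778022
```

View pics/s7c.png

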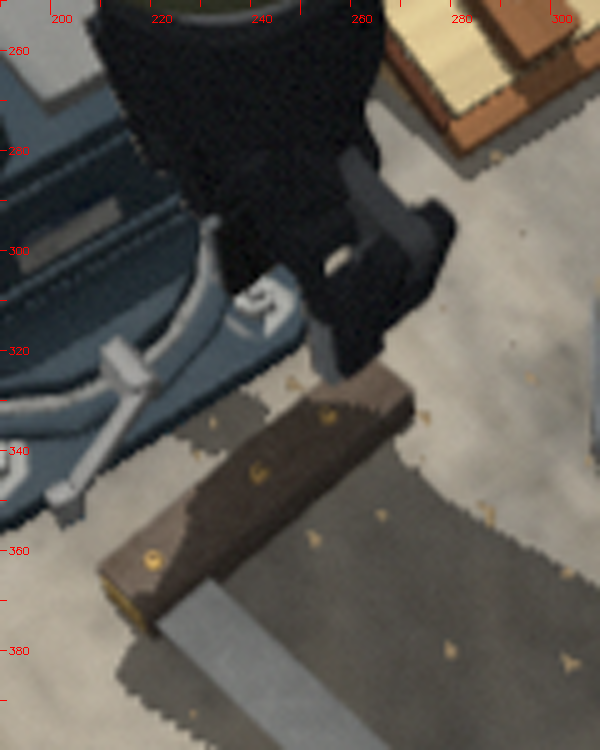

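View pics/t7c.png

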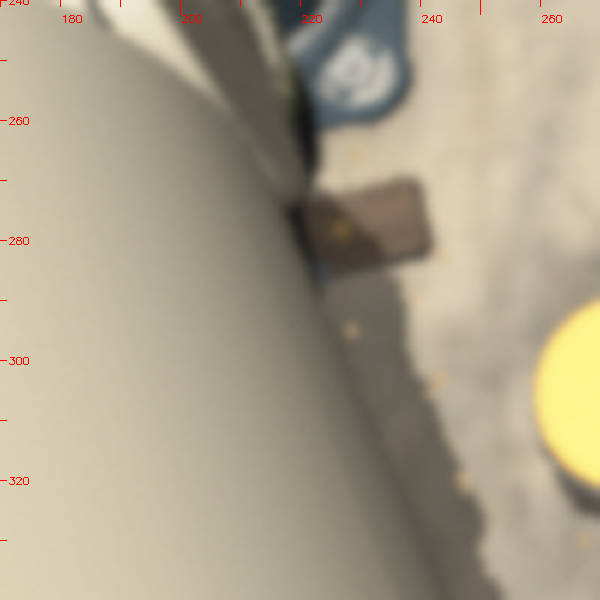

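Emit:
send_rows --steps '[[[0,-0.001,0.015],-0.005],[[0,-0.001,0.03],-0.005],[[0,-0.001,0.042],-0.005],[[0,-0.001,0.05],-0.005],[[0,-0.001,0.056],-0.005],[[0,-0.001,0.062],-0.005],[[0,-0.001,0.067],-0.005],[[0,-0.001,0.0705],-0.005]]'

```text
clock: 9.55
position: [0.4349, 0.1121, 0.0088]
ee_rot: [0.998, 0.068, 0.0, 0.0]
ft_force: [0.7, -0.8, 0.5]
grip_width: 0.467
```

```bash
python3 - <<'E'
from h import *
st()
q,d=manip.camera('scene');cv2.imwrite("pics/scene8.png",q[:,:,::-1])
crop('pics/scene8.png','pics/s8c.png',190,260,310,400,5)
E
```

```text
{'clock': 9.55, 'position': [0.4349, 0.1121, 0.0088], 'ee_rot': [0.9977, 0.0685, 0.0001, 0.0], 'ft_force': [0.7064, -0.7696, 0.4643], 'grip_width': 0.4668, 'joint_pos': [0.2142, 0.2803, -0.6132, 2.1007, 0.2193, 0.8218, -0.3939]}
```

View pics/s8c.png

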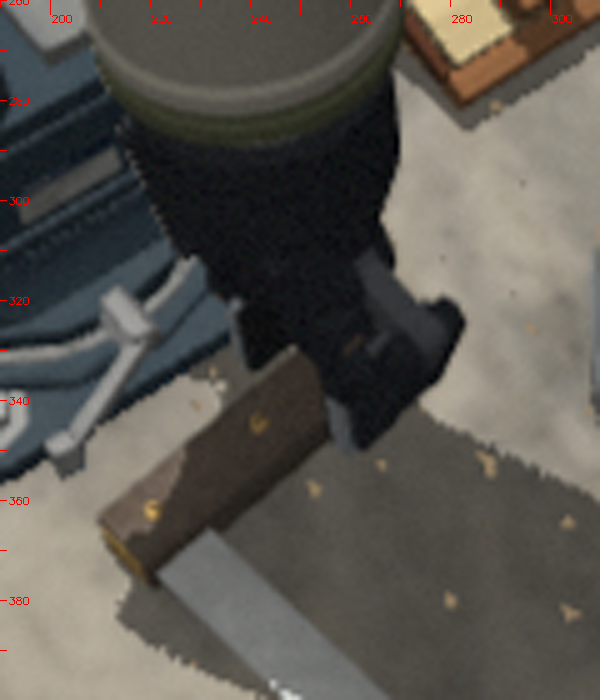

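Emit:
send_rows --steps '[[[0,0,0.001],0],[[0,0,0.0015],0],[[0,0,0.0015],0],[[0,0,0.0015],0],[[0,0,0.0015],0],[[0,0,0.0015],0],[[0,0,0.0015],0],[[0,0,0.0015],0]]' --hand 0.0 --force 80

```text
clock: 10.6
position: [0.4351, 0.1122, 0.0085]
ee_rot: [0.998, 0.068, 0.0, 0.0]
ft_force: [-6.5, -1.3, 16.5]
grip_width: 0.278
```

Emit:
send_rows --steps '[[[0,0,-0.01],0],[[0,0,-0.03],0],[[0,0,-0.06],0],[[0,0,-0.1],0],[[0,0,-0.14],0],[[0,0,-0.18],0],[[0,0,-0.21],0],[[0,0,-0.21],0]]'

```text
clock: 11.6
position: [0.4359, 0.1125, 0.2198]
ee_rot: [0.998, 0.068, 0.002, 0.0]
ft_force: [-0.0, 0.0, -0.8]
grip_width: 0.277
```

```bash
python3 - <<'E'
from h import *
st()
q,d=manip.camera('scene');cv2.imwrite("pics/scene9.png",q[:,:,::-1])
E
```

```text
{'clock': 11.6, 'position': [0.4359, 0.1125, 0.2198], 'ee_rot': [0.9976, 0.0685, 0.0022, 0.0], 'ft_force': [-0.0162, 0.0262, -0.7678], 'grip_width': 0.2767, 'joint_pos': [0.3085, -0.0224, -0.6449, 1.8872, -0.0128, 1.2681, -0.1954]}
```

View pics/scene9.png

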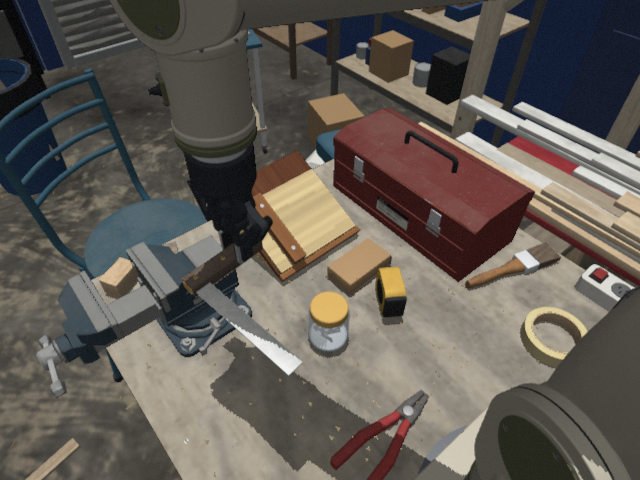

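```bash
python3 - <<'E'
from h import *
crop('pics/scene9.png','pics/s9c.png',170,180,310,385,4)
q,d=manip.camera('top');cv2.imwrite("pics/top9.png",q[:,:,::-1]);crop('pics/top9.png','pics/t9c.png',130,230,270,400,4)
E
```

```text
(no output)
```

View pics/s9c.png

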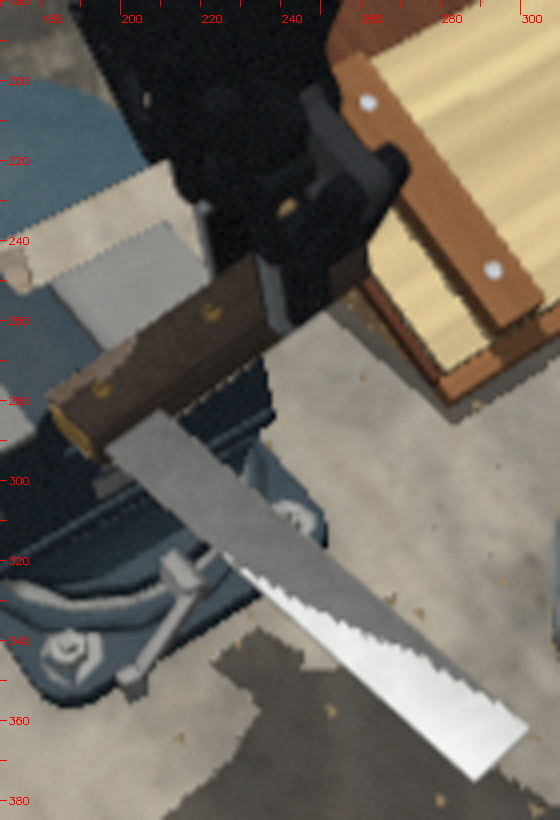

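View pics/t9c.png

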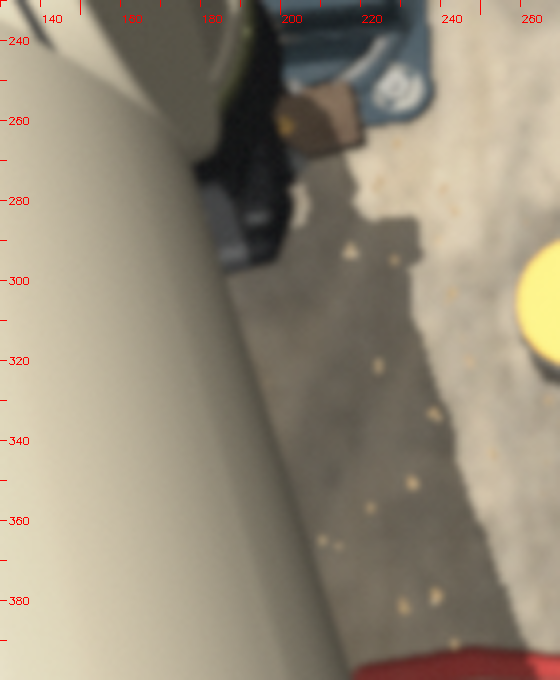

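```bash
python3 - <<'E'
import io,contextlib
with contextlib.redirect_stdout(io.StringIO()):
    from fit2 import *
b=x[6:12]
D=np.array([.0008,.0003,.2113])
pts={'tipO':((.095,-.055,.01),(288.8,375)),'tipI':((.095,-.033,.01),(302.5,362)),'endTopOuter':((-.095,-.057,.018),(182.5,279.5)),'endBotInner':((-.069,-.057,0),(196,295))}
for k,(p,uv) in pts.items():
    w=sqp(*p)+D;print(k,pj('scene',w,b).round(1),uv)
# fit tilt
def f(y):
    T=np.eye(4);T[:3,:3]=R.from_euler('zyx',[3.2783+y[0],y[1],y[2]]).as_matrix();g=sqp(-.082,.022,.01)+D+np.array([y[3],y[4],y[5]])
    r=[]
    for p,uv in pts.values(): r+=list(pj('scene',g+T[:3,:3]@(np.array(p)-[-.082,.022,.01]),b)-uv)
    return r+list(np.array(y[:3])/.1)+list(np.array(y[3:])/.002)
s=least_squares(f,np.zeros(6));print(s.x.round(4),np.round(s.fun[:8],1))
E
```

```text
tipO [288.9 374.8] (288.8, 375)
tipI [303.  361.6] (302.5, 362)
endTopOuter [181.6 278.6] (182.5, 279.5)
endBotInner [196.8 298.5] (196, 295)
[-0.0037 -0.0145  0.0019  0.0008 -0.0008  0.0005] [-0.2  0.   0.2 -0.1 -0.8 -2.   0.8  2.5]
```

```bash
cat >> h.py <<'E'
# square local coords of TCP
_q=(.3506,.1226,3.2783)
_c,_s=np.cos(_q[2]),np.sin(_q[2]);TL=np.array([[_c,_s],[-_s,_c]])@(np.array([.4351,.1122])-np.array(_q[:2]))
def sqtarget(sx,t,zu):  # square origin at x'=sx, lateral t, underside z -> TCP
    return slp(sx-TL[0],t-TL[1],zu+.0085)
JY=SL[2]+(.1367-.1367)
E
python3 - <<'E'
from h import *
print(TL)
go(sqtarget(.0727,-.023,.2),.032); go(sqtarget(.0727,-.023,.106),.032)
E
```

```text
[-0.08229429  0.02181879]
target [ 0.6719 -0.139   0.2085] shift [0.2008 0.2811 0.0086] spin 0.105 jaw 0.137 rows>= 5.5 0.6
target [ 0.6719 -0.139   0.1145] shift [0.2008 0.281  0.1026] spin 0.105 jaw 0.137 rows>= 5.8 0.6
```

Emit:
send_rows --steps '[[[0.015,0.02,-0.01],0.02],[[0.04,0.06,-0.02],0.04],[[0.07,0.1,-0.02],0.06],[[0.1,0.14,-0.02],0.08],[[0.13,0.185,-0.02],0.105],[[0.16,0.23,-0.02],0.105],[[0.185,0.265,-0.01],0.105],[[0.201,0.281,0.01],0.105]]'

```text
clock: 12.7
position: [0.6729, -0.1413, 0.2051]
ee_rot: [1.0, 0.015, -0.001, 0.0]
ft_force: [-0.5, 1.4, -1.7]
grip_width: 0.273
```

Emit:
send_rows --steps '[[[0,0,0.0],0],[[0,0,0.015],0],[[0,0,0.03],0],[[0,0,0.045],0],[[0,0,0.06],0],[[0,0,0.073],0],[[0,0,0.073],0],[[0,0,0.073],0]]'

```text
clock: 13.7
position: [0.6727, -0.1388, 0.1351]
ee_rot: [1.0, 0.016, 0.0, 0.0]
ft_force: [0.1, 0.5, -0.7]
grip_width: 0.276
```

```bash
python3 - <<'E'
from h import *
st();go(sqtarget(.0727,-.023,.106),.032)
for n in("scene","top"):
    q,d=manip.camera(n);cv2.imwrite(f"pics/{n}10.png",q[:,:,::-1])
crop('pics/scene10.png','pics/s10c.png',200,90,350,270,4)
crop('pics/top10.png','pics/t10c.png',230,90,390,250,4)
E
```

```text
{'clock': 13.7, 'position': [0.6727, -0.1388, 0.1351], 'ee_rot': [0.9999, 0.016, 0.0004, 0.0001], 'ft_force': [0.0549, 0.5327, -0.7338], 'grip_width': 0.2762, 'joint_pos': [0.4281, 0.5633, -0.4211, 1.3763, 0.2321, 1.2498, 0.0239]}
target [ 0.6719 -0.139   0.1145] shift [-0.0009  0.0002  0.0206] spin -0.0001 jaw 0.032 rows>= 0.3 0.0
```

View pics/s10c.png

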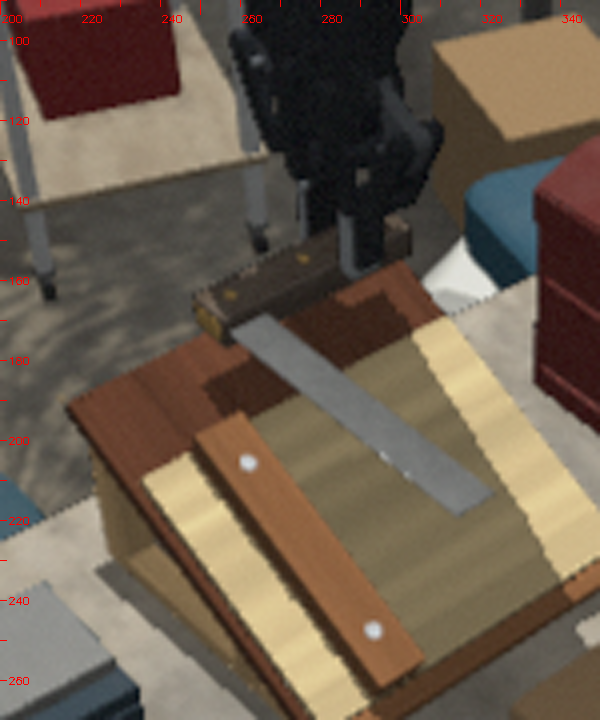

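View pics/t10c.png

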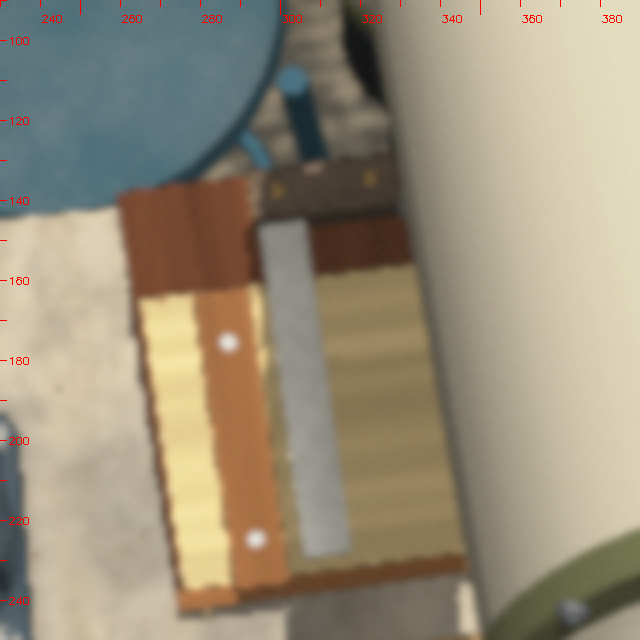

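```bash
python3 - <<'E'
import io,contextlib
with contextlib.redirect_stdout(io.StringIO()):
    from fit2 import *
def loc2w(p,tcp,jaw):
    # square yaw = jaw+pi
    yw=jaw+np.pi;c,s=np.cos(yw),np.sin(yw);d=np.array(p[:2])-TL
    return np.array([tcp[0]+c*d[0]-s*d[1],tcp[1]+s*d[0]+c*d[1],tcp[2]-.0085+p[2]])
tcp=[0.6727,-.1388,.1351]
for nm,p in [('root',(-.069,-.055,.01)),('tip',(.095,-.055,.01)),('tipI',(.095,-.033,.01)),('out',(-.095,-.057,.018)),('freeTop',(-.095,.058,.018))]:
    w=loc2w(p,tcp,.032);print(nm,w.round(4),'top',pj('top',w,x[:6]).round(1),'scene',pj('scene',w,x[6:12]).round(1))
T=slopeT([.6055,-.0963,.032])
for nm,p in [('batR_up',(.151,.040,.025)),('batR_lo',(.001,.04,.025)),('panelUL',(.151,.095,.007)),('boardUL',(.205,.1,0))]:
    w=ap(T,p);print(nm,'top',pj('top',w,x[:6]).round(1),'scene',pj('scene',w,x[6:12]).round(1))
E
```

```text
root [ 0.657  -0.0624  0.1366] top [294.6 146.5] scene [257.4 173.7]
tip [ 0.493  -0.0677  0.1366] top [306.2 229. ] scene [314.3 219.1]
tipI [ 0.4937 -0.0897  0.1366] top [318.1 227.4] scene [323.9 213.4]
out [ 0.6829 -0.0596  0.1446] top [291.6 132.3] scene [248.  164.3]
freeTop [ 0.6866 -0.1746  0.1446] top [351.1 124.6] scene [295.  141.4]
batR_up top [292.4 161.5] scene [260.5 192.8]
batR_lo top [302.3 235.1] scene [306.9 255.1]
panelUL top [265.2 164.7] scene [235.3 209.8]
boardUL top [258.8 137.7] scene [216.7 190.7]
```

```bash
python3 - <<'E'
from h import *
go(sqtarget(.0717,-.019,.098),.032)
E
```

```text
target [ 0.6708 -0.1351  0.1065] shift [-0.002  -0.0038  0.0288] spin -0.0 jaw 0.032 rows>= 0.5 0.0
```

Emit:
send_rows --steps '[[[-0.002,-0.004,0.008],0],[[-0.002,-0.004,0.016],0],[[-0.002,-0.004,0.023],0],[[-0.002,-0.004,0.027],0],[[-0.002,-0.004,0.0285],0],[[-0.002,-0.004,0.029],0],[[-0.002,-0.004,0.029],0],[[-0.002,-0.004,0.029],0]]'

```text
clock: 14.8
position: [0.6704, -0.1349, 0.1058]
ee_rot: [1.0, 0.016, 0.0, 0.0]
ft_force: [0.8, -0.0, -1.5]
grip_width: 0.28
```

```bash
python3 - <<'E'
from h import *
st()
q,d=manip.camera("scene");cv2.imwrite(f"pics/scene11.png",q[:,:,::-1])
crop('pics/scene11.png','pics/s11c.png',210,100,340,260,5)
E
```

```text
{'clock': 14.8, 'position': [0.6704, -0.1349, 0.1058], 'ee_rot': [0.9999, 0.016, 0.0002, 0.0001], 'ft_force': [0.8234, -0.0078, -1.4793], 'grip_width': 0.28, 'joint_pos': [0.424, 0.5818, -0.4179, 1.4134, 0.2421, 1.1967, 0.0108]}
```

View pics/s11c.png

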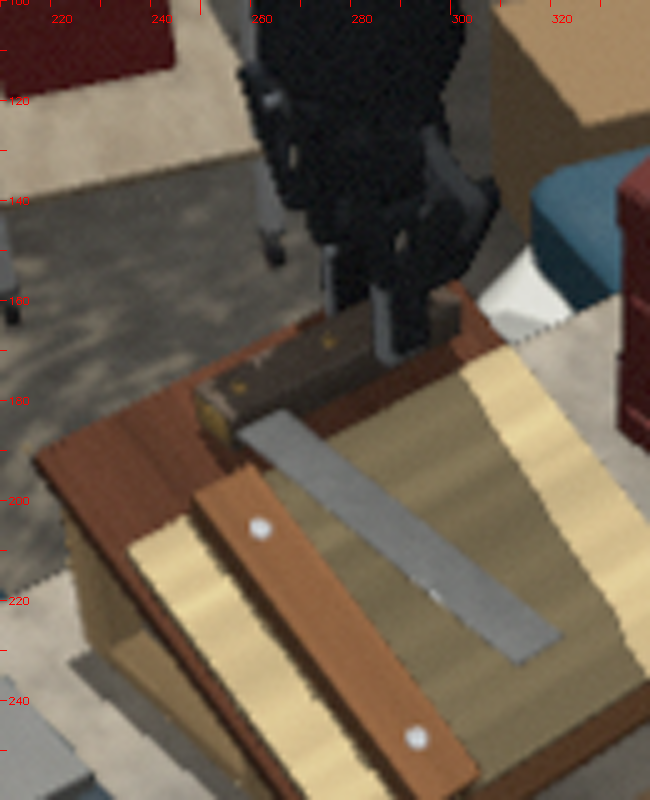

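Emit:
send_rows --steps '[[[0,0,0.0005],0],[[0,0,0.001],0],[[0,0,0.0015],0],[[0,0,0.002],0],[[0,0,0.0025],0],[[0,0,0.003],0],[[0,0,0.003],0],[[0,0,0.003],0]]'

```text
clock: 15.85
position: [0.6704, -0.1349, 0.104]
ee_rot: [1.0, 0.016, 0.0, 0.0]
ft_force: [-5.4, -0.3, 10.0]
grip_width: 0.272
```

```bash
python3 - <<'E'
from h import *
st()
E
```

```text
{'clock': 15.85, 'position': [0.6704, -0.1349, 0.104], 'ee_rot': [0.9999, 0.016, 0.0004, 0.0003], 'ft_force': [-5.3992, -0.255, 10.0326], 'grip_width': 0.2717, 'joint_pos': [0.4238, 0.5832, -0.4176, 1.4153, 0.2431, 1.1931, 0.01]}
```

Emit:
send_rows --steps '[[[0,0,0],0],[[0,0,0],0],[[0,0,0],0],[[0,0,0],0],[[0,0,0],0],[[0,0,0],0],[[0,0,0],0],[[0,0,0],0]]' --hand 0.52

```text
clock: 16.85
position: [0.6703, -0.1349, 0.1025]
ee_rot: [1.0, 0.016, 0.0, 0.0]
ft_force: [0.3, 0.6, 0.3]
grip_width: 0.515
```

```bash
python3 - <<'E'
from h import *
st()
q,d=manip.camera("scene");cv2.imwrite(f"pics/scene12.png",q[:,:,::-1])
crop('pics/scene12.png','pics/s12c.png',210,100,340,260,5)
q,d=manip.camera("top");cv2.imwrite(f"pics/top12.png",q[:,:,::-1])
crop('pics/top12.png','pics/t12c.png',250,110,360,250,5)
E
```

```text
{'clock': 16.85, 'position': [0.6703, -0.1349, 0.1025], 'ee_rot': [0.9999, 0.016, 0.0, 0.0], 'ft_force': [0.2548, 0.6463, 0.2822], 'grip_width': 0.5149, 'joint_pos': [0.4237, 0.5847, -0.4173, 1.4162, 0.2433, 1.1916, 0.0099]}
```

View pics/s12c.png

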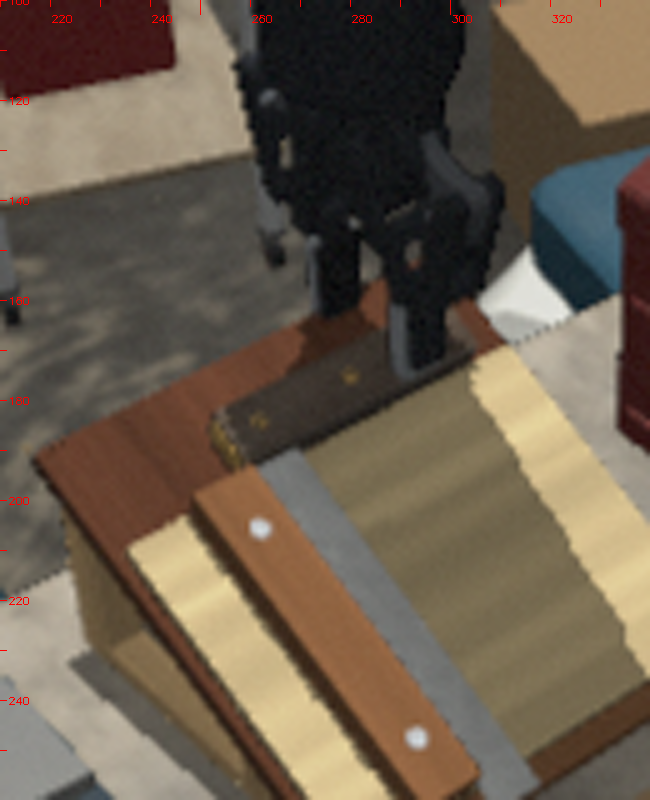

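View pics/t12c.png

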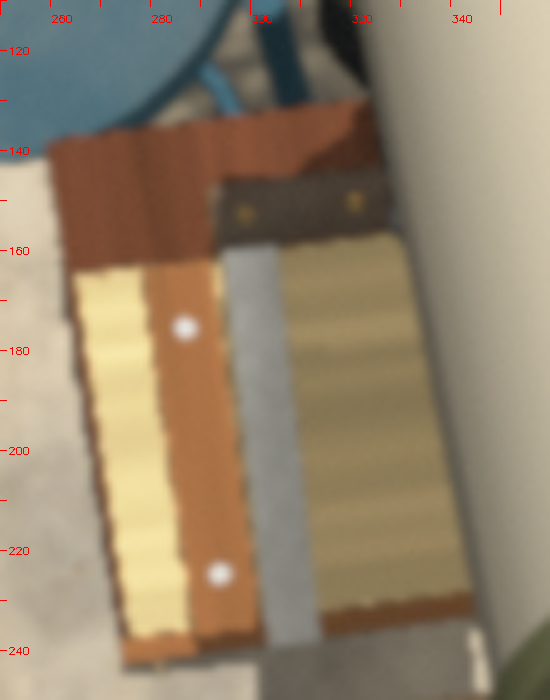

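```bash
cat > meas.py <<'E'
import io,contextlib
with contextlib.redirect_stdout(io.StringIO()):
    from fit2 import *
T=slopeT([.6055,-.0963,.032])
def onp(n,u,v,h):
    b=x[:6] if n=='top' else x[6:12]
    f=lambda st:pj(n,ap(T,(st[0],st[1],h)),b)-[u,v]
    return least_squares(f,[.1,0]).x.round(4)
E
python3 - <<'E'
from meas import *
print('root/tip outer top',onp('top',294.4,160,.010),onp('top',303,239.4,.010))
print('inner tip',onp('top',314,237.5,.010))
print('stock outer blade-end top corner',onp('top',293,146.5,.018))
print('scene root, tipI',onp('scene',261.5,192.5,.010),onp('scene',317.5,255.5,.010), 'stock outer corner',onp('scene',254.5,182,.018),'inner end',onp('scene',259,193,.018))
E
```

```text
root/tip outer top [0.1529 0.0355] [-0.0114  0.0397]
inner tip [-0.0106  0.0163]
stock outer blade-end top corner [0.1795 0.0348]
scene root, tipI [0.1561 0.0308] [-0.008   0.0154] stock outer corner [0.1787 0.0332] inner end [0.1546 0.0396]
```

```bash
python3 - <<'E'
from h import *
go(slp(.1453,-.1045,.18),.032);go(slp(.1453,-.1045,.097),.032);go(slp(.1453,-.0885,.097),.032)
E
```

```text
target [ 0.6641 -0.199   0.18  ] shift [-0.0082  0.0639 -0.0774] spin 0.0001 jaw 0.032 rows>= 1.6 0.0
target [ 0.6641 -0.199   0.097 ] shift [-0.0082  0.0639  0.0056] spin 0.0001 jaw 0.032 rows>= 1.0 0.0
target [ 0.6636 -0.183   0.097 ] shift [-0.0082  0.0479  0.0056] spin 0.0001 jaw 0.032 rows>= 0.8 0.0
```

Emit:
send_rows --steps '[[[0.0,0,-0.003],0],[[0.001,0,-0.008],0],[[0.001,0,-0.016],0],[[0.001,0,-0.03],0],[[0.001,0,-0.05],0],[[0.001,0,-0.07],0],[[0,0.02,-0.08],0],[[-0.004,0.04,-0.08],0]]'

```text
clock: 17.95
position: [0.6677, -0.1772, 0.1836]
ee_rot: [1.0, 0.016, 0.001, 0.001]
ft_force: [0.0, -0.2, -0.1]
grip_width: 0.522
```

```bash
python3 - <<'E'
from h import *
st();go(slp(.1453,-.1045,.18),.032);go(slp(.1453,-.1045,.097),.032)
q,d=manip.camera("scene");cv2.imwrite(f"pics/scene13.png",q[:,:,::-1])
crop('pics/scene13.png','pics/s13c.png',210,140,340,270,6)
q,d=manip.camera("top");cv2.imwrite(f"pics/top13.png",q[:,:,::-1])
crop('pics/top13.png','pics/t13c.png',250,115,370,250,5)
E
```

```text
{'clock': 17.95, 'position': [0.6677, -0.1772, 0.1836], 'ee_rot': [0.9999, 0.0156, 0.0007, 0.0006], 'ft_force': [0.0117, -0.2014, -0.1178], 'grip_width': 0.5222, 'joint_pos': [0.474, 0.5358, -0.415, 1.3098, 0.2141, 1.3377, 0.0933]}
target [ 0.6641 -0.199   0.18  ] shift [-0.0043  0.0216  0.0036] spin -0.0007 jaw 0.031 rows>= 0.4 0.0
target [ 0.6641 -0.199   0.097 ] shift [-0.0044  0.0215  0.0866] spin -0.0007 jaw 0.031 rows>= 1.4 0.0
```

View pics/s13c.png

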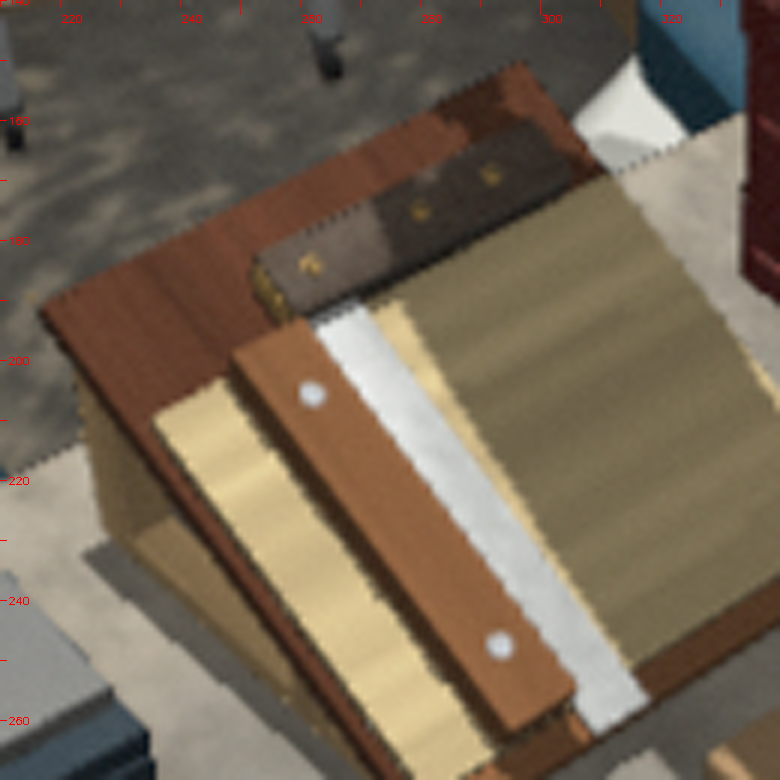

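View pics/t13c.png

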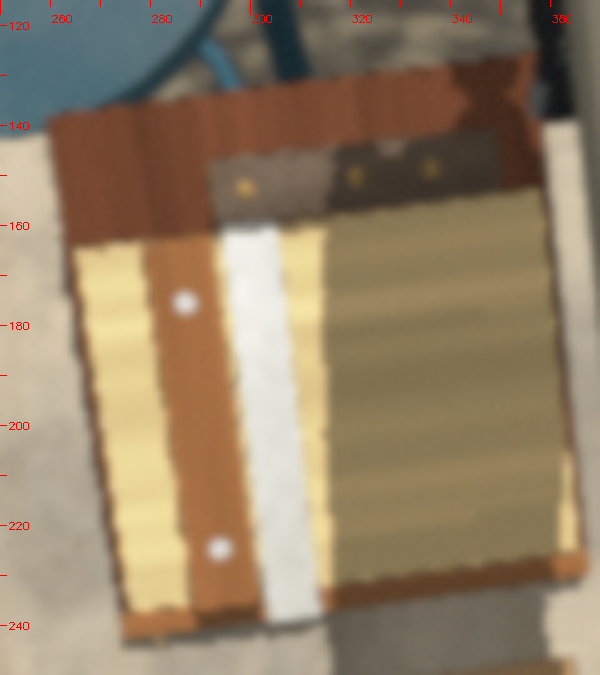

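```bash
python3 - <<'E'
from meas import *
print('free end outer',onp('top',348.5,141,.018),'inner',onp('top',350,152.3,.018),'blade-end outer',onp('top',292,146.5,.018))
print('root',onp('top',294.5,160.5,.010),'tipO',onp('top',303.2,239.5,.010),'tipI',onp('top',314.3,237.5,.010))
print('scene freeouter',onp('scene',298,160.3,.018))
E
```

```text
free end outer [ 0.1763 -0.076 ] inner [ 0.154  -0.0766] blade-end outer [0.1798 0.0367]
root [0.1519 0.0354] tipO [-0.0117  0.0393] tipI [-0.0106  0.0157]
scene freeouter [ 0.1778 -0.0751]
```

Emit:
send_rows --steps '[[[-0.004,0.01,0],0],[[-0.004,0.022,0],0],[[-0.004,0.022,0.01],0],[[-0.004,0.022,0.03],0],[[-0.004,0.022,0.05],0],[[-0.004,0.022,0.07],0],[[-0.004,0.022,0.083],0],[[-0.004,0.022,0.085],0]]' --hand 0.0

```text
clock: 19.05
position: [0.6638, -0.1969, 0.0962]
ee_rot: [1.0, 0.016, -0.001, -0.0]
ft_force: [0.1, -1.0, 0.5]
grip_width: -0.004
```

```bash
python3 - <<'E'
from h import *
st();go(slp(.1453,-.0885,.097),.032);go(slp(.1453,-.084,.097),.032)
q,d=manip.camera("scene");cv2.imwrite(f"pics/scene14.png",q[:,:,::-1])
crop('pics/scene14.png','pics/s14c.png',240,100,350,220,6)
E
```

```text
{'clock': 19.05, 'position': [0.6638, -0.1969, 0.0962], 'ee_rot': [0.9999, 0.0161, -0.0008, -0.0002], 'ft_force': [0.0919, -0.9653, 0.4662], 'grip_width': -0.0039, 'joint_pos': [0.4963, 0.6064, -0.3978, 1.3933, 0.2398, 1.1912, 0.1053]}
target [ 0.6636 -0.183   0.097 ] shift [ 0.0003 -0.0139 -0.0008] spin 0.0002 jaw 0.032 rows>= 0.2 0.0
target [ 0.6635 -0.1785  0.097 ] shift [ 0.0003 -0.0184 -0.0008] spin 0.0002 jaw 0.032 rows>= 0.3 0.0
```

View pics/s14c.png

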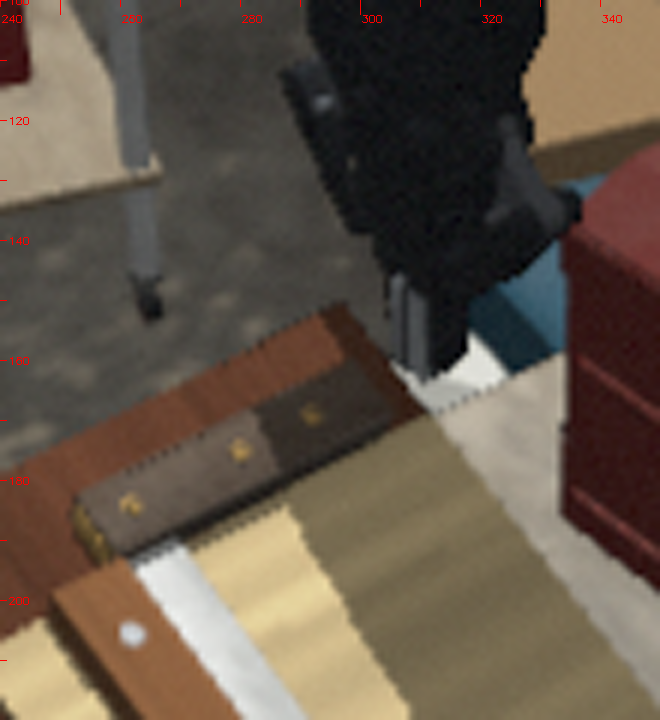

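Emit:
send_rows --steps '[[[0,-0.005,0],0],[[0,-0.009,0],0],[[0,-0.012,0],0],[[0,-0.0135,0],0],[[0,-0.015,0],0],[[0,-0.016,0],0],[[0,-0.017,0],0],[[0,-0.0175,0],0]]'

```text
clock: 20.1
position: [0.6637, -0.1798, 0.0975]
ee_rot: [1.0, 0.016, 0.0, 0.0]
ft_force: [-0.7, -0.9, -0.0]
grip_width: -0.003
```

```bash
python3 - <<'E'
from h import *
st()
for n in("scene","top"):
    q,d=manip.camera(n);cv2.imwrite(f"pics/{n}15.png",q[:,:,::-1])
crop('pics/scene15.png','pics/s15c.png',230,130,330,270,5)
crop('pics/top15.png','pics/t15c.png',260,115,360,250,5)
E
```

```text
{'clock': 20.1, 'position': [0.6637, -0.1798, 0.0975], 'ee_rot': [0.9999, 0.0159, 0.0, 0.0001], 'ft_force': [-0.6881, -0.9233, -0.0319], 'grip_width': -0.0032, 'joint_pos': [0.4785, 0.595, -0.4032, 1.4089, 0.2399, 1.186, 0.0791]}
```

View pics/s15c.png

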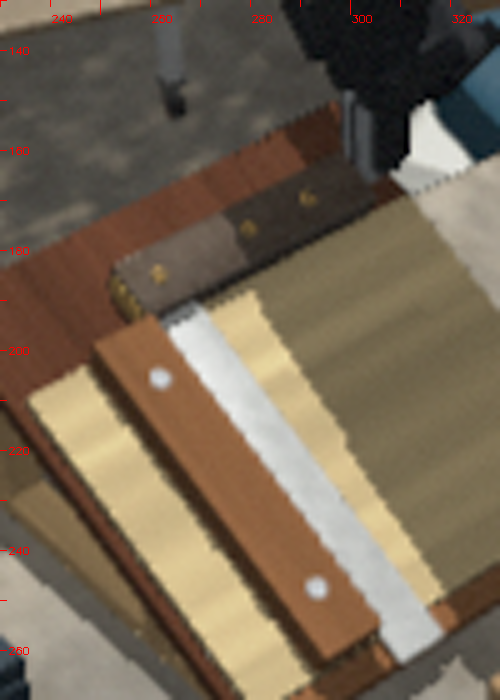

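View pics/t15c.png

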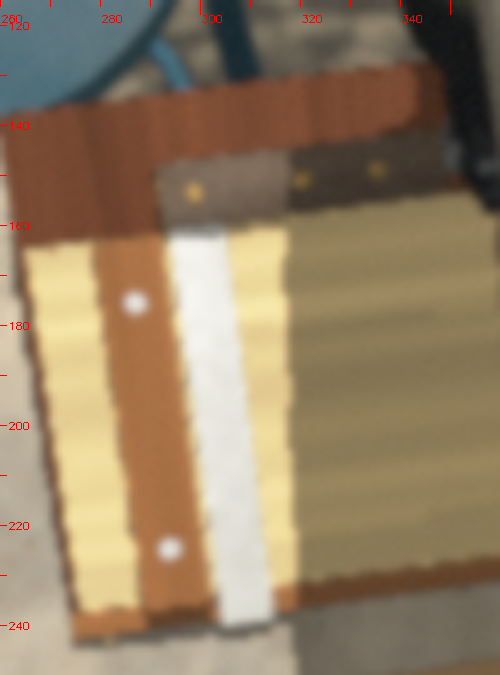

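Emit:
send_rows --steps '[[[0,-0.0005,0],0],[[0,-0.001,0],0],[[0,-0.0015,0],0],[[0,-0.002,0],0],[[0,-0.0025,0],0],[[0,-0.003,0],0],[[0,-0.003,0],0],[[0,-0.003,0],0]]'

```text
clock: 21.2
position: [0.6636, -0.1765, 0.0975]
ee_rot: [1.0, 0.016, 0.0, -0.0]
ft_force: [-0.4, -0.0, -0.6]
grip_width: -0.005
```

```bash
python3 - <<'E'
from meas import *
st()
for n in("scene","top"):
    q,d=manip.camera(n);cv2.imwrite(f"pics/{n}16.png",q[:,:,::-1])
crop('pics/scene16.png','pics/s16c.png',240,150,330,270,6)
crop('pics/top16.png','pics/t16c.png',270,130,350,245,6)
print('before: root',onp('top',293.6,161,.010),'tipO',onp('top',303.6,240,.010))
E
```

```text
{'clock': 21.2, 'position': [0.6636, -0.1765, 0.0975], 'ee_rot': [0.9999, 0.0161, 0.0, -0.0001], 'ft_force': [-0.3654, -0.032, -0.5547], 'grip_width': -0.0053, 'joint_pos': [0.4752, 0.5933, -0.4044, 1.4117, 0.2396, 1.1851, 0.0747]}
before: root [0.1511 0.0373] tipO [-0.0128  0.0386]
```

View pics/s16c.png

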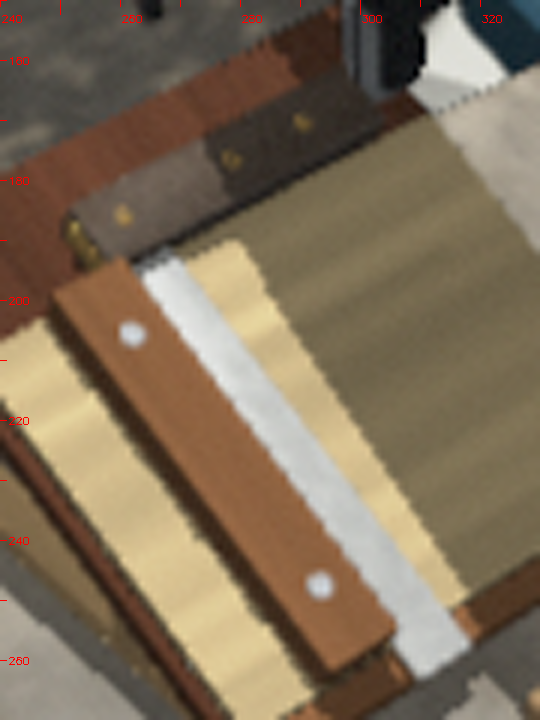

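View pics/t16c.png

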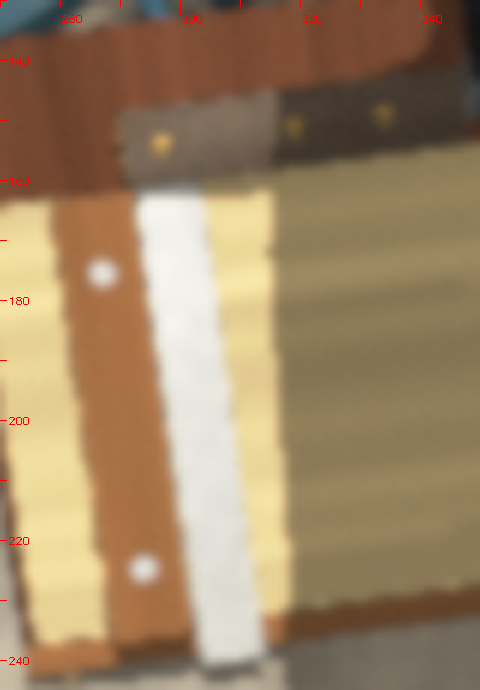

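```bash
python3 - <<'E'
from meas import *
print('bladeI root',onp('top',303.6,162,.010),'tipI',onp('top',314.2,238.6,.010),'tipO',onp('top',304.2,240.8,.01))
print('stock blade-end outer',onp('top',290.3,148.3,.018),'; free inner top',onp('top',348.3,152.8,.018))
print('scene: bladeI root',onp('scene',240+185/6,150+258/6,.010),'tipI',onp('scene',240+470/6,150+642/6,.01),'tipO',onp('scene',240+425/6,150+678/6,.01),'stock inner edge free',onp('scene',240+385/6,150+128/6,.018),'outer blade end',onp('scene',240+68/6,150+215/6,.018))
E
```

```text
bladeI root [0.1466 0.0176] tipI [-0.013   0.0162] tipO [-0.0147  0.0376]
stock blade-end outer [0.1768 0.0405] ; free inner top [ 0.1535 -0.0731]
scene: bladeI root [0.1462 0.0152] tipI [-0.0113  0.0159] tipO [-0.0131  0.0361] stock inner edge free [ 0.1507 -0.0706] outer blade end [0.1747 0.0436]
```

```bash
python3 - <<'E'
from h import *
go(slp(.146,-.058,.18),.032)
E
```

```text
target [ 0.6633 -0.1525  0.18  ] shift [ 0.0005 -0.024  -0.0824] spin 0.0001 jaw 0.032 rows>= 1.4 0.0
```

Emit:
send_rows --steps '[[[0,0.004,0],0],[[0,0.012,-0.002],0],[[0,0.014,-0.02],0],[[0,0.014,-0.045],0],[[0,0.01,-0.07],0],[[0,-0.005,-0.08],0],[[0,-0.02,-0.08],0],[[0.002,-0.025,-0.08],0]]' --hand 0.52

```text
clock: 22.3
position: [0.6645, -0.1492, 0.1767]
ee_rot: [1.0, 0.017, -0.001, -0.0]
ft_force: [0.6, -0.2, -0.1]
grip_width: 0.521
```

```bash
python3 - <<'E'
from h import *
st()
go(slp(.145,-.058,.18),.032);go(slp(.145,-.058,.1025),.032);go(slp(.137,-.058,.0965),.032);go(slp(.134,-.058,.0965),.032)
for n in("scene","top"):
    q,d=manip.camera(n);cv2.imwrite(f"pics/{n}17.png",q[:,:,::-1])
crop('pics/scene17.png','pics/s17c.png',240,140,330,270,6)
crop('pics/top17.png','pics/t17c.png',270,130,350,245,6)
E
```

```text
{'clock': 22.3, 'position': [0.6645, -0.1492, 0.1767], 'ee_rot': [0.9999, 0.0172, -0.0006, -0.0004], 'ft_force': [0.6403, -0.1668, -0.0701], 'grip_width': 0.5213, 'joint_pos': [0.4486, 0.5223, -0.4256, 1.3458, 0.2135, 1.3198, 0.0546]}
target [ 0.6623 -0.1525  0.18  ] shift [-0.0023  0.0032 -0.0033] spin 0.0025 jaw 0.034 rows>= 0.1 0.0
target [ 0.6623 -0.1525  0.1025] shift [-0.0022  0.0033  0.0742] spin 0.0025 jaw 0.034 rows>= 1.2 0.0
target [ 0.6543 -0.1528  0.0965] shift [-0.0102  0.0033  0.0803] spin 0.0025 jaw 0.034 rows>= 1.3 0.0
target [ 0.6513 -0.1529  0.0965] shift [-0.0132  0.0033  0.0803] spin 0.0025 jaw 0.034 rows>= 1.3 0.0
```

View pics/s17c.png

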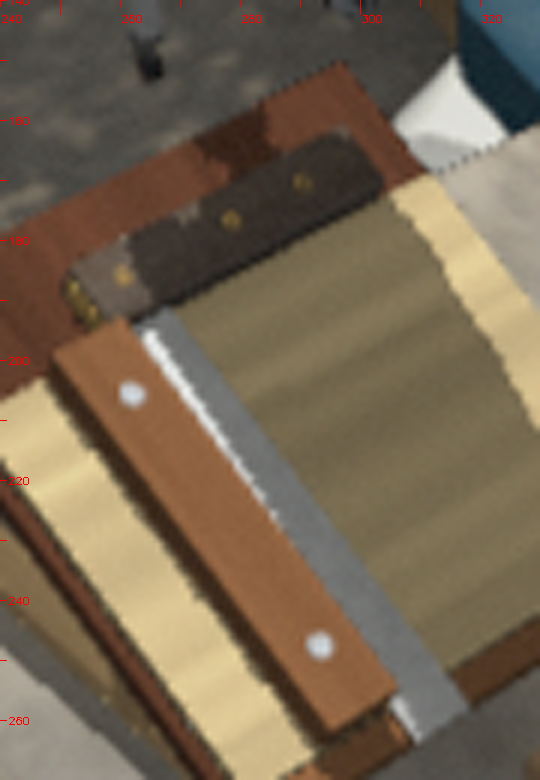

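View pics/t17c.png

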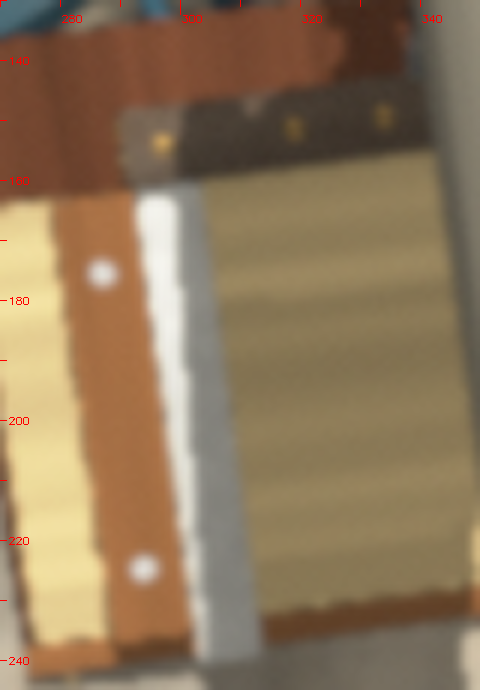

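Emit:
send_rows --steps '[[[-0.002,0.003,0.015],0],[[-0.002,0.003,0.035],0],[[-0.002,0.003,0.055],0],[[-0.002,0.003,0.07],0],[[-0.003,0.003,0.076],0],[[-0.005,0.003,0.078],0],[[-0.0075,0.003,0.08],0],[[-0.0095,0.003,0.081],0]]'

```text
clock: 23.4
position: [0.6555, -0.1549, 0.097]
ee_rot: [1.0, 0.016, 0.0, 0.0]
ft_force: [-0.9, 0.3, 0.8]
grip_width: 0.517
```

```bash
python3 - <<'E'
from h import *
st();go(slp(.134,-.058,.0965),.032)
q,d=manip.camera('scene');cv2.imwrite(f"pics/scene18.png",q[:,:,::-1])
crop('pics/scene18.png','pics/s18c.png',240,100,340,220,6)
E
```

```text
{'clock': 23.4, 'position': [0.6555, -0.1549, 0.097], 'ee_rot': [0.9999, 0.016, 0.0004, 0.0002], 'ft_force': [-0.9427, 0.2793, 0.8129], 'grip_width': 0.517, 'joint_pos': [0.46, 0.5677, -0.4141, 1.4535, 0.2375, 1.1691, 0.0429]}
target [ 0.6513 -0.1529  0.0965] shift [-0.0041 -0.0022  0.0005] spin -0.0001 jaw 0.032 rows>= 0.1 0.0
```

View pics/s18c.png

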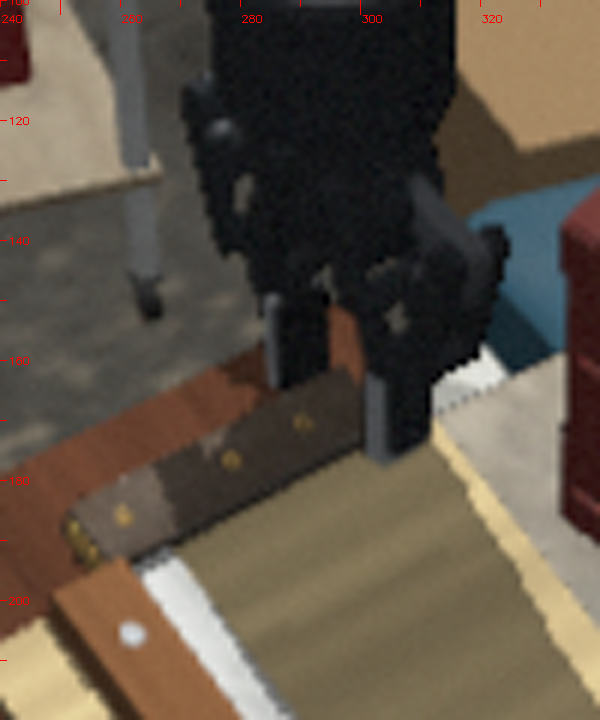

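Fingers straddle the stock near its free end. Next is a gentle push down the slope.

Emit:
send_rows --steps '[[[-0.001,0,0],0],[[-0.002,0,0],0],[[-0.003,0,0],0],[[-0.004,0,0.0005],0],[[-0.005,0,0.001],0],[[-0.006,0,0.001],0],[[-0.0065,0,0.001],0],[[-0.0065,0,0.001],0]]'

```text
clock: 24.45
position: [0.6517, -0.155, 0.0969]
ee_rot: [1.0, 0.016, 0.003, 0.0]
ft_force: [12.0, -1.4, -2.3]
grip_width: 0.523
```

```bash
python3 - <<'E'
from h import *
st()
E
```

```text
{'clock': 24.45, 'position': [0.6517, -0.155, 0.0969], 'ee_rot': [0.9999, 0.0161, 0.0034, 0.0002], 'ft_force': [11.9874, -1.3502, -2.2961], 'grip_width': 0.523, 'joint_pos': [0.4661, 0.5567, -0.4163, 1.4707, 0.2351, 1.1569, 0.0447]}
```

Emit:
send_rows --steps '[[[0.003,0,0],0],[[0.007,0,-0.001],0],[[0.01,0,-0.006],0],[[0.01,0,-0.02],0],[[0.01,0,-0.04],0],[[0.01,0.02,-0.07],0],[[0.01,0.05,-0.1],0],[[0.01,0.09,-0.12],0]]'

```text
clock: 25.45
position: [0.6625, -0.2446, 0.2195]
ee_rot: [1.0, 0.017, 0.002, 0.0]
ft_force: [-0.3, 0.1, 0.2]
grip_width: 0.52
```

```bash
python3 - <<'E'
from h import *
st()
for n in("scene","top"):
    q,d=manip.camera(n);cv2.imwrite(f"pics/{n}19.png",q[:,:,::-1])
crop('pics/scene19.png','pics/s19c.png',230,140,340,270,6)
crop('pics/top19.png','pics/t19c.png',270,120,370,245,6)
E
```

```text
{'clock': 25.45, 'position': [0.6625, -0.2446, 0.2195], 'ee_rot': [0.9999, 0.0169, 0.0017, 0.0003], 'ft_force': [-0.3099, 0.0749, 0.2283], 'grip_width': 0.5199, 'joint_pos': [0.5444, 0.5477, -0.3964, 1.2128, 0.2048, 1.4159, 0.2036]}
```

View pics/s19c.png

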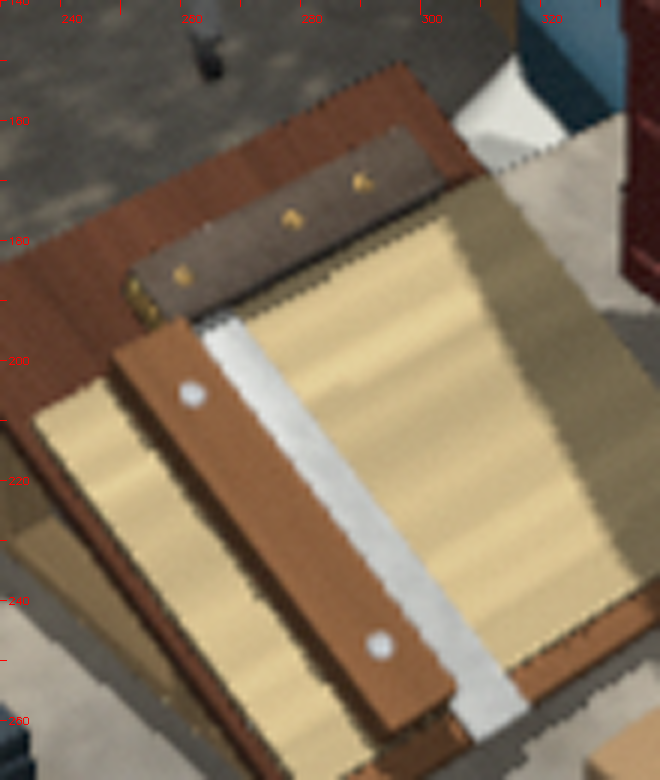

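View pics/t19c.png

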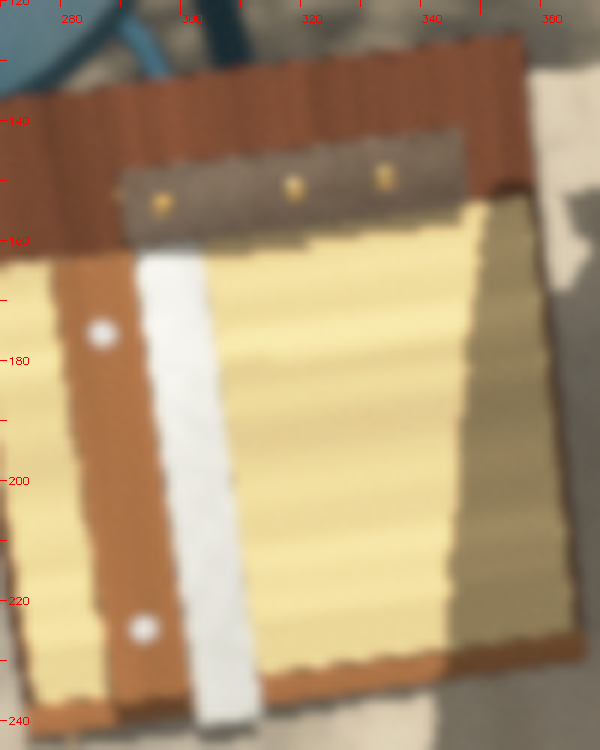

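View pics/scene19.png

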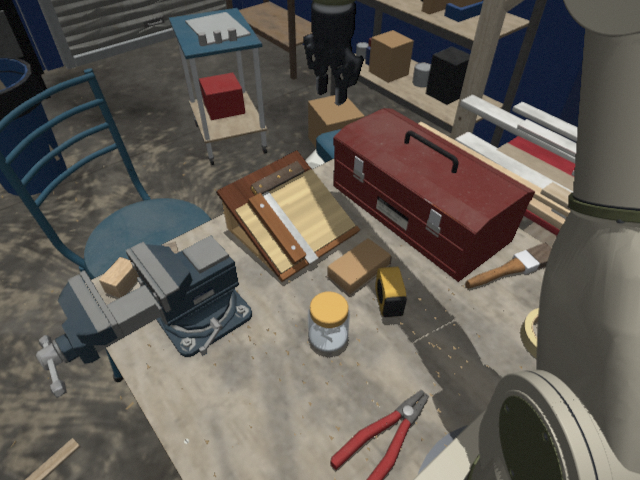

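```bash
python3 - <<'E'
from meas import *
f=lambda u,v:(270+u/6,120+v/6); g=lambda u,v:(230+u/6,140+v/6)
for nm,p,h in [('outer bladeend',(122,170),.018),('outer free',(463,130),.018),('inner free low',(463,222),.007),('bladeI root',(204,250),.01),('tipI',(262,712),.01),('tipO',(198,724),.01)]: print('top',nm,onp('top',*f(*p),h))
for nm,p,h in [('outer bladeend',(130,272),.018),('outer free',(403,127),.018),('inner free',(443,183),.018),('bladeI root',(240,320),.01),('tipI',(528,705),.01),('tipO',(480,742),.01)]: print('scene',nm,onp('scene',*g(*p),h))
q=[pj('top',ap(T,(.151,t,.007)),x[:6])for t in(.03,-.075)];print('panel edge top px crop',[(6*(a-270),6*(b-120)) for a,b in q])
d=np.load('pics/top0_d.npy')
E
```

```text
top outer bladeend [0.1767 0.0405]
top outer free [ 0.1753 -0.0732]
top inner free low [ 0.1451 -0.0714]
top bladeI root [0.1471 0.0168]
top tipI [-0.0129  0.0174]
top tipO [-0.0141  0.0401]
scene outer bladeend [0.1753 0.0424]
scene outer free [ 0.1769 -0.0722]
scene inner free [ 0.1526 -0.0712]
scene bladeI root [0.1464 0.0171]
scene tipI [-0.0117  0.0171]
scene tipO [-0.0133  0.0384]
panel edge top px crop [(np.float64(163.15352902861866), np.float64(243.2271281678917)), (np.float64(471.61323956702995), np.float64(202.8791283546076))]
```

```bash
python3 - <<'E'
from workcell import manip
print(manip.hand_in()); print(manip.get_obs()['clock'])
E
```

```text
the job is handed in; nothing more can be done
None
the job is handed in; nothing more can be done
```

The block is off the panel and flat on the bench. The square is in place against the batten and released, and the job was handed in at about 25.6 s of the 51 s allowed.

- **Sanding block:** the tool can only point straight down, so I could not grip the block on the slope. I pushed it down and off the low edge instead, and it settled same way up. A plane fitted to its top sloped by only about 0.01.
- **Try square:** I gripped it by the stock and set it on the bare board above the panel. When released it dropped flat and slid to the panel's upper edge. I then nudged it left against the batten and down the slope, with about 12 N on the last push.
- **Last camera checks:**
  - **Blade:** its outer edge is about 1 mm from the batten and parallel to it within about 0.005 rad. It looks flat on the panel, though I did not measure its height.
  - **Stock:** its inner face came out within about 2 mm of the panel's upper edge.
  - **Tape and jar:** both look undisturbed.
  - **Gripper:** it was clear of everything, with about zero force.
- **Uncertainty:** the two cameras disagree by about 1–2 mm. A top-view reading of the stock's lower inner corner, about 6 mm inside the panel edge, disagreed with the rest; I took that as a shadow. The hand-in gives no verdict.

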